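# Check-weigh the last dosed canister and lock it in the carrier

## Robot

A 6-joint arm with a two-finger parallel gripper is mounted at the origin on a cart in front of the work surface, level with it; the furniture and walls round the work are solid. World frame = base frame: x ahead of the robot, y to its left, z up, the work surface at z = 0. Lengths are in m, angles in degrees, forces in N, time in s.
With the tool pointing down it reaches from about 0.375 to 0.9 m from the base axis. Payload 3.1 kg.
Tool frame: the origin (TCP) lies at the very end of the fingers, on their centre line; the grasp point (between the pads) lies 19 mm behind it; z points along the fingers, y is the line along which they close (so a half turn about z gives the same grasp; the last joint's range is limited). The gripper opens to 87 mm and grips with 3 to 60 N. Pads are 19 mm wide; open, the fingers measure 117 mm over their backs; the gripper's body (75 mm by 190 mm) begins 51 mm behind the grasp point.
Start: joints at [57.554, 30.224, 82.088, -0, 67.689, -10.227], TCP at [0.236, 0.579, 0.223] pointing down, gripper open.
Joint ranges: [-176.69, 176.69], [-43.24, 126.21], [12.49, 139.97], [-82, 262], [0, 151.66], [-163.58, 163.58]. Speed limits (degrees/s): [159.86, 159.86, 180, 180, 180, 180].

## Interface

Orientations are given as a 3x3 rotation matrix whose columns are the frame's x, y, z axes.
In Python, from rig import readout, viewer, ticket gives the robot as it stands.
- The arm moves only by the tool send_rows, never from a script. Its argument "moves" is a list of rows, each a list of 6 numbers: the shift along the tool's x, y, z in units of 250 mm (1.0 is 250 mm), then the turn, a rotation vector about the tool's x, y, z in units of 90 degrees (1.0 is 90 degrees). A call has 1 to 12 rows; each row is the pose to reach, as a shift and turn from the pose commanded when the call began, along the tool's axes at that moment; what a row does not reach only later rows make up. A row lasts 1/10 s, in which the tool goes at most 50 mm and 8.59 degrees, less where a joint would pass 70% of its speed; a pose out of reach is approached as far as the arm can. A call with a number of a shift or a turn outside -1 to 1 is refused whole. A call with a gripper value outside its range is refused whole. "grip" is the opening, from 0 (shut) to 1 (fully open), set as the call begins (left out, the last holds). The fingers move at their own pace and stop on an object; the grip force is fixed at half the most. Time passes only in rows, so rows that repeat a pose let the fingers close. It gives the time, the measured TCP pose, the force, the opening and the grip force at its end, in the units of the state.
- readout.read_state(): the state, without advancing time (a new reading comes with each control period).
- viewer.capture(name): name is "side" or "top" or "wrist"; returns (picture, depth): 400x640x3 uint8, red, green, blue; 400x640 float32, m along the optical axis (not along the pixel's ray), 0 where there is no reading.
- viewer.camera_info(name): a dict with "fx", "fy", "cx", "cy" (pixels), "R" (3x3) and "t" (3): a world point X has camera coordinates R X + t; the wrist camera has in their place "tool_from_camera" (4x4, takes a point from camera to tool coordinates, whose origin is the TCP and whose axes are the flange's). Camera axes: x right, y down, z forward; pixel columns grow to the right and rows downward; lengths in m; the calibration is good to about 2 mm. A picture is of the moment at which its call begins: read the wrist's pose just before it. camera_info takes no time and is no camera call.
- ticket.hand_in(): hands the job in; it is judged then, once.
The state is a dict: "time_s": time; "joint_positions": joint angles; "qvel": joint speeds; "tau": joint torques, N m; "position": TCP position; "tcp_rot": TCP orientation; "force": force on the tool from outside, world axes, zero at the start; "moment": the same for the moment, N m; "opening": opening from 0.0 (shut) to 1.0 (fully open); "grasp_force": force on a finger pad.
Only numpy, scipy, OpenCV 4.12 (cv2) and the standard library are available. Lean on these libraries where they do the work, as an engineer would, in place of code of your own. Each camera call takes 0.05 s, during which the arm holds its last target. There are 200 camera calls.

## Task

The dosing machine has dropped the last canister, the green-lidded one, into its sloping catch tray. Stand it upright on the plate of the scale beside the machine and let go so that it can be weighed, then take it again and set it down upright in the empty middle cell of the blue carrier, its lid's tab facing a long side of the carrier like its neighbours' so that the lid can be flipped open, without dropping it, knocking over the brown-lidded ones or pushing the dropper bottle, label roll or hygrometer about. Finally swing the keeper bar over the lids until it clicks fully home in its catch.

Things in the scene. Friction and masses are not known exactly. Their poses are not given: they have to be found in the camera images.
- green_canister: square clear canister, green lid; body 54 x 54 mm, lid 58 x 58 mm from height 102 to 113 mm, small soft tab at its -x side, hinge pin at +x, 34 mm out; 0.2 kg; origin: centre of underside, z to the lid. Starts on its back in the chute, foot on the stop lip: z points into the machine, 55 deg upward; y is level across the chute; -x looks up and towards the robot.
- dosing_machine: white machine, fixed. Origin on the bench under the lying canister's middle, x into the machine. Chute plate rises at 54 deg along x; 66 mm between side guides only 8 mm high; stop lip 22 mm high at its foot. Housing front at x = 0.115, 210 mm wide, 350 mm high (hood at height 279 mm stands out 12 mm), so the lid end is not free from that side.
- scale: flat digital scale between the machine and the carrier, 200 mm (x) x 150 mm (y), fixed on the bench; origin under its middle; two small keys at its -x end.
- plate_mid (a point): centre of the scale's weighing plate (130 x 136 mm, top 32 mm above the bench, gives at most 1 mm); this point lies on the plate's top.
- carrier: blue carrier, fixed; three open cells in a row along its x, each 64 (x) by 66 mm, walls 4 mm thick and 58 mm high, floor 4 mm. Origin on the bench under its middle. Brown-lidded canisters stand in the outer cells, 68 mm either side, only 10 mm between lids. Steel end straps with the hinge (-x end) and the catch (+x end) rise to 121 mm.
- cell_mid (a point): centre of the floor of the empty middle cell (4 mm above the bench); axes as the carrier's.
- brown_a: brown-lidded canister standing in an outer cell of the carrier; body 54 x 54 mm, lid 58 x 58 mm from height 102 to 113 mm, small soft tab at its -x side, hinge pin at +x, 34 mm out; 0.2 kg; origin: centre of underside, z to the lid.
- brown_b: brown-lidded canister standing in the other outer cell, same shape as brown_a.
- keeper (a joint): angle of the keeper bar, rad: 0 = home along the carrier's x over the lids; grows as it swings out clockwise seen from above, to the carrier's -y side; starts at 0.8 to 0.98. A spring ball resists from 0.07 to 0.035 (about 8 N at the knob), stop at 0. Steel strip 22 mm wide, 125 to 130 mm above the bench.
- keeper_hinge (a point): the bar's upright hinge axis, at the carrier's -x end, at the bar's height.
- keeper_knob (a point): middle of the red upright knob on the bar, 195 mm from the hinge: round, 16 mm thick, rising 39 mm above the bar's top (head 19 mm); this point is 20 mm above the bar's top.
- dropper: small amber dropper bottle, 33 mm across, 102 mm tall, standing loose at the right; leave alone. Origin: centre of its underside.
- label_roll: roll of blank labels, 55 mm across, 25 mm high, lying loose at the front of the bench; leave alone. Origin: centre of its underside.
- hygrometer: round dial hygrometer, 60 mm across, 19 mm high, lying loose at the front of the bench; leave alone. Origin: centre of its underside.
Mind the look-alikes: they are no part of the job. Leave any yellow look-alike of the brown_a alone.

How it is judged (in metres and radians):
On the way, in this order (a step that is already met when the one before it is completed fails the run):
1. the green-lidded canister stands upright by itself on the scale's plate, let go, for half a second (angle between green_canister's own z axis and vertical below 0.06 rad and horizontal distance between green_canister and plate_mid below 0.055 m and contact force between green_canister and scale above 0.5 N and contact force between green_canister and the fingers below 0.05 N), for 0.5 s.
2. the green-lidded canister stands in the carrier's empty middle cell, lid tab to a long side, let go (horizontal distance between green_canister and cell_mid below 0.012 m and z of green_canister in the frame of cell_mid below 0.006 m and angle between green_canister's own z axis and vertical below 0.06 rad and angle between the x axis of green_canister and the y axis of carrier, either way round below 0.2 rad and contact force between green_canister and the fingers below 0.05 N), for 0.2 s.
At the end, for the whole second after the job is handed in: The weighed green-lidded canister stands upright (within 3 degrees), let go and at rest, on the floor of the middle cell, lid tab across the row (within 0.2 rad); the brown-lidded ones still stand in their cells (within 20 mm); the keeper bar is past its detent, home within 0.02 rad (all of step 2 and linear speed of green_canister below 0.02 m/s and value of joint keeper between -0.02 and 0.02 rad and distance of each of brown_a, brown_b from where it was at the start of the episode below 0.02 m and angle between each of brown_a, brown_b's own z axis and vertical below 0.1 rad); the robot touches nothing.
It fails at once if the green-lidded canister falls freely (faster than 0.8 m/s, a drop of over 3 cm) (linear speed of green_canister above 0.8 m/s and contact force between green_canister and the fingers below 0.05 N).
It fails at once if a brown-lidded canister is knocked over, lifted or shifted by more than 30 mm (angle between any of brown_a, brown_b's own z axis and vertical above 0.3 rad or distance of any of brown_a, brown_b from where it was at the start of the episode above 0.03 m).
It fails at once if a loose thing on the bench (dropper bottle, label roll, hygrometer) is pushed by more than 30 mm (distance of any of dropper, label_roll, hygrometer from where it was at the start of the episode above 0.03 m).
It also fails if it takes over 67 s, if anything falls off the work surface, if the arm or the gripper's body presses on something with over 40 N, if the wrist force passes 120 N, or if a joint passes its speed limit or range.

## Working session

There is one attempt and no reset: what is moved stays moved. The work goes in short steps, Python scripts to look and compute and a tool call to move; the robot and the scene stay as the last step left them, time stands still between calls to the robot, and variables do not carry over. Pictures are saved under pics/ and viewed, at most 10 in all, crops included, and the job is handed in when it is done.

Besides the shell and the picture viewer there is one more tool, called by a JSON object that holds its "op" and its "data", one argument or row to a line. send_rows: Moves the arm, as the interface text tells. Shifts and turns lie within -1 to 1; 1 stands for 250 mm of shift or 90 degrees of turn. Its arguments: {"type":"object","properties":{"moves":{"type":"array"},"grip":{"type":"number"}},"required":["moves"]}

```bash
mkdir -p pics; ls; cat > h.py <<'E'
import numpy as np, cv2
from rig import readout, viewer, ticket
def snap(n,f):
    s=readout.read_state(); p,d=viewer.capture(n); np.savez('pics/'+f+'.npz',p=p,d=d,pos=s['position'],R=s['tcp_rot'])
    cv2.imwrite('pics/'+f+'.png',p[:,:,::-1]); return p,d
def world(n,d,pts,pos=None,R=None):
    c=viewer.camera_info(n); out=[]
    for u,v in pts:
        w=d[int(v)-1:int(v)+2,int(u)-1:int(u)+2]; w=w[w>0]; z=np.median(w) if len(w) else 0
        X=np.array([(u-c['cx'])/c['fx']*z,(v-c['cy'])/c['fy']*z,z])
        if n=='wrist':
            T=np.array(c['tool_from_camera']); X=np.array(R)@(T[:3,:3]@X+T[:3,3])+np.array(pos)
        else: X=np.array(c['R']).T@(X-np.array(c['t']))
        out.append(X)
    return np.array(out)
E
python3 - <<'E'
from h import *
for n in('side','top'):
    snap(n,n+'0')
    c=viewer.camera_info(n);print(n,-np.array(c['R']).T@np.array(c['t']),np.array(c['R']).round(2).tolist(),c['fx'])
print(readout.read_state())
E
```

```text
pics
side [ 0.46254334 -0.86868839  0.74167857] [[1.0, -0.01, -0.0], [-0.01, -0.62, -0.79], [0.0, 0.79, -0.62]] 367.6303807759386
top [ 0.43704297 -0.09339766  1.24081742] [[-0.03, -1.0, -0.03], [-1.0, 0.03, -0.05], [0.05, 0.02, -1.0]] 369.3314984104816
{'time_s': 0.1, 'joint_positions': array([ 5.75529897e+01,  3.02746352e+01,  8.21480702e+01, -2.43204063e-03,
        6.76881075e+01, -1.02255348e+01]), 'qvel': array([-0.00900143, -0.09456447, -0.18357058,  0.03965685, -0.00213912,
        0.01463128]), 'tau': array([-3.35271106e-04, -4.40984702e+01, -1.77150357e+01,  6.34817686e-02,
        5.34209528e-02, -2.88836236e-05]), 'position': array([0.23598156, 0.57804066, 0.22166421]), 'tcp_rot': array([[-9.25734853e-01,  3.78171882e-01, -1.00451597e-03],
       [ 3.78173093e-01,  9.25733427e-01, -1.65318935e-03],
       [ 3.04724281e-04, -1.91029591e-03, -9.99998129e-01]]), 'force': array([ 0.33386959, -0.19254574, -0.91499838]), 'moment': array([ 0.01928769,  0.05278955, -0.02090125]), 'grasp_force': 0.0, 'opening': 1.0005541997004896}
```

View pics/top0.png

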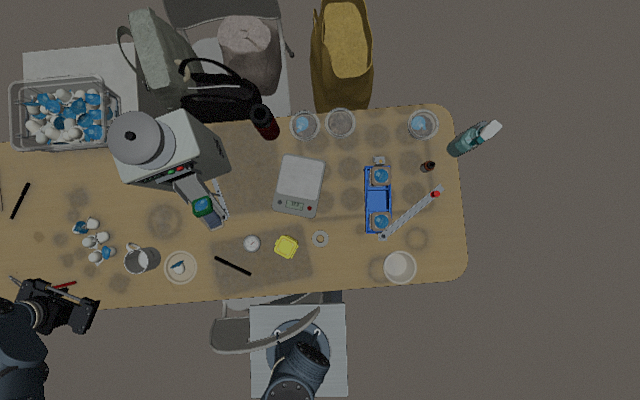

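View pics/side0.png

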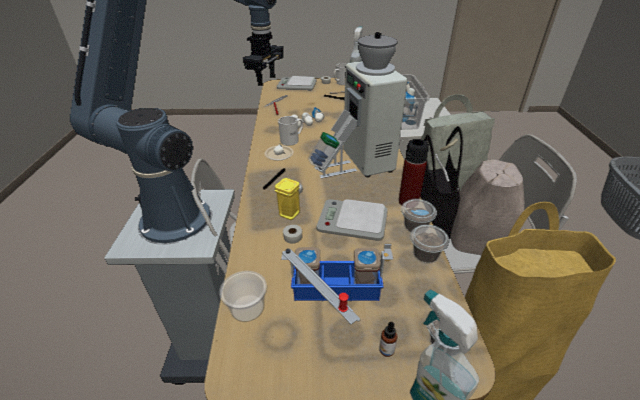

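```bash
python3 - <<'E'
import cv2,numpy as np
p=cv2.imread('pics/top0.png')
a=cv2.resize(p[140:240,160:260],None,fx=4,fy=4,interpolation=cv2.INTER_CUBIC)
b=cv2.resize(p[145:245,350:450],None,fx=4,fy=4,interpolation=cv2.INTER_CUBIC)
c=cv2.resize(p[145:225,260:340],None,fx=2.5,fy=2.5,interpolation=cv2.INTER_CUBIC)
s=cv2.imread('pics/side0.png')
d=cv2.resize(s[100:180,295:375],None,fx=2.5,fy=2.5,interpolation=cv2.INTER_CUBIC)
e=cv2.resize(s[235:335,275:395],None,fx=3.33,fy=2,interpolation=cv2.INTER_CUBIC)[:, :400]
o=np.hstack([a,b]); r=np.hstack([c,d,e]); cv2.imwrite('pics/crop0.png',np.vstack([o,r]))
E
```

```text
(no output)
```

View pics/crop0.png

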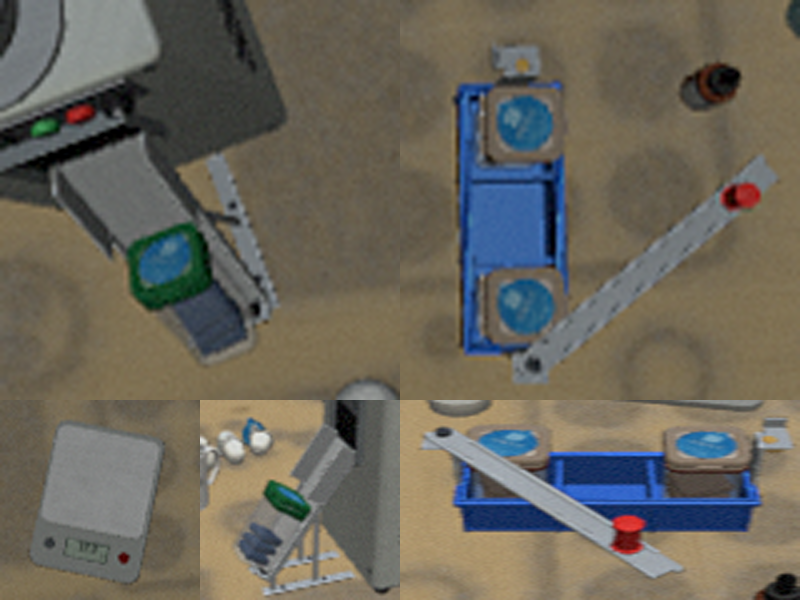

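```bash
cat > m.py <<'E'
from h import *
z=np.load('pics/top0.npz');p=z['p'];d=z['d'];H=cv2.cvtColor(p,cv2.COLOR_RGB2HSV)
vv,uu=np.mgrid[0:400,0:640]; c=viewer.camera_info('top')
X=np.stack([(uu-c['cx'])/c['fx']*d,(vv-c['cy'])/c['fy']*d,d],-1); W=(X-np.array(c['t']))@np.array(c['R'])
def win(u0,u1,v0,v1): return (uu>=u0)&(uu<=u1)&(vv>=v0)&(vv<=v1)&(d>0)
def plane(m):
    P=W[m]; 
    for _ in range(4):
        cc=P.mean(0); n=np.linalg.svd(P-cc)[2][2]; r=(P-cc)@n; P=P[abs(r)<max(2*np.median(abs(r)),.002)]
    n*=np.sign(n[2]); return cc.round(4),n.round(3),'elev',np.degrees(np.arcsin(n[2])).round(1),'yaw',np.degrees(np.arctan2(n[1],n[0])).round(1),len(P)
def rect(m): r=cv2.minAreaRect(W[m][:,:2].astype(np.float32)*1000); return r,W[m][:,2].mean(), m.sum()
E
python3 - <<'E'
from m import *
print('bench',W[win(330,350,240,260)].mean(0))
hs=H[...,0];sat=H[...,1]
g=win(188,216,190,220)&(hs>50)&(hs<85)&(sat>90); print('green',plane(g),rect(g))
l=win(194,210,198,214)&(hs>92)&(hs<115)&(sat>80); print('label',plane(l),W[l].mean(0),l.sum())
ch=win(182,196,180,192); print('chute',plane(ch))
bl=win(355,400,155,245)&(hs>100)&(hs<125)&(sat>120)
w=bl&(W[...,2]>.04)&(W[...,2]<.07);print('carrier walls',rect(w))
b2=bl&(W[...,2]>.1);n=cv2.connectedComponents(b2.astype(np.uint8))
for i in range(1,n[0]):
    m=n[1]==i
    if m.sum()>20: print('brownlabel',W[m].mean(0),m.sum())
br=win(365,395,160,240)&(W[...,2]>.105)&(W[...,2]<.12)
n=cv2.connectedComponents(br.astype(np.uint8))
for i in range(1,n[0]):
    m=n[1]==i
    if m.sum()>20: print('brownlid',rect(m))
red=win(420,450,180,210)&((hs<8)|(hs>172))&(sat>130);print('knob',W[red].mean(0),W[red].max(0),W[red].min(0),red.sum())
bar=win(382,446,180,242)&(W[...,2]>.115)&(W[...,2]<.14)&~red; P=W[bar];print('bar',rect(bar))
sc=win(265,335,145,225)&(W[...,2]>.02)&(W[...,2]<.045);print('scale',rect(sc))
sc=win(265,335,145,225)&(W[...,2]>.012);print('scale',rect(sc))
for nme,(u,v) in dict(hinge=(383,236),catch=(378.5,160.5),dropper=(428,166),roll=(320,239),yellow=(285,246),cap=(251,243),dish=(181,267)).items():
    print(nme,world('top',d,[(u,v)])[0].round(4))
hood=win(110,235,100,200)&(W[...,2]>.25); print('hood',rect(hood), W[hood][:,2].max())
h2=win(120,240,100,200)&(W[...,2]>.335)&(W[...,2]<.365); print('housing',rect(h2))
E
```

```text
bench [ 0.32522447 -0.14926366  0.00074163]
green (array([0.4806, 0.272 , 0.1353]), array([0.487, 0.163, 0.858]), 'elev', np.float64(59.1), 'yaw', np.float64(18.5), 105) (((481.9015197753906, 268.8376770019531), (56.98347473144531, 61.90738296508789), 16.4267520904541), np.float64(0.1362367356627333), np.int64(204))
label (array([0.4863, 0.2727, 0.1317]), array([0.557, 0.193, 0.808]), 'elev', np.float64(53.9), 'yaw', np.float64(19.1), 96) [0.48570725 0.27237484 0.13188303] 120
chute (array([0.5397, 0.296 , 0.1635]), array([-0.782, -0.248,  0.572]), 'elev', np.float64(34.9), 'yaw', np.float64(-162.4), 153)
carrier walls (((488.7339782714844, -272.28118896484375), (83.2201919555664, 214.6318359375), 89.94942474365234), np.float64(0.05656824341785719), np.int64(343))
brownlabel [ 0.55882343 -0.27668476  0.11569781] 112
brownlabel [ 0.41869255 -0.2714333   0.11615901] 117
brownlid (((555.920166015625, -275.62396240234375), (64.73247528076172, 55.696353912353516), 87.2689208984375), np.float64(0.11563402004393675), np.int64(367))
brownlid (((417.7153625488281, -270.0265197753906), (64.217
[... 551 characters left out ...]
.9500732421875, -17.525245666503906), (148.93154907226562, 199.08567810058594), 76.9572982788086), np.float64(0.027654109303760284), np.int64(2628))
hinge [ 0.3752 -0.2715  0.1385]
catch [ 0.6028 -0.2698  0.1218]
dropper [ 0.5868 -0.4311  0.0771]
roll [ 0.3635 -0.0839  0.0008]
yellow [0.352  0.0224 0.1128]
cap [0.3581 0.1442 0.0198]
dish [0.2873 0.3734 0.0331]
hood (((618.4698486328125, 316.16009521484375), (142.50140380859375, 208.12855529785156), 19.78565788269043), np.float64(0.37891977814775507), np.int64(5968)) 0.4642043758439228
housing (((623.7887573242188, 318.4039001464844), (131.31759643554688, 207.31871032714844), 19.67513656616211), np.float64(0.3514595998452619), np.int64(2490))
```

```bash
cat >> h.py <<'E'
from scipy.spatial.transform import Rotation as Ro
def rel(pos,R):
    s=readout.read_state(); A=np.array(s['tcp_rot']); p=np.array(s['position'])
    sh=A.T@(np.array(pos)-p)/.25; tu=Ro.from_matrix(A.T@R).as_rotvec(degrees=True)/90
    r=np.r_[sh,tu]; n=max(np.linalg.norm(sh)*5,np.linalg.norm(tu)*90/8.59)
    print('move',r.round(3).tolist(),'min rows %.1f'%n,'t',round(s['time_s'],2)); return r
def fr(yaw,el,sgn=1):   # tool: z forward at yaw, el deg below horizontal; y = level left*sgn
    f=np.array([np.cos(np.radians(yaw)),np.sin(np.radians(yaw)),0]);k=np.array([0,0,1.]);e=np.radians(el)
    z=np.cos(e)*f-np.sin(e)*k; y=sgn*np.cross(k,f); return np.c_[np.cross(y,z),y,z]
E
python3 - <<'E'
from h import *
c=viewer.camera_info('wrist');print(np.array(c['tool_from_camera']).round(3),c['fx'])
R=fr(19,65)
f=np.array([np.cos(np.radians(19)),np.sin(np.radians(19)),0]);k=np.array([0,0,1.]);c5,s5=np.cos(np.radians(55)),np.sin(np.radians(55))
cz=c5*f+s5*k; cx=s5*f-c5*k
L=np.array([.4855,.2722,.132]); U=L-.113*cz; G=U+.068*cz-.007*cx; T=G+.019*R[:,2]
print(U,G,T); print(T-.15*R[:,2]); rel(T-.15*R[:,2],R)
E
```

```text
[[ 0.001 -0.957 -0.291  0.08 ]
 [ 1.     0.001 -0.    -0.001]
 [ 0.    -0.291  0.957 -0.162]
 [ 0.     0.     0.     1.   ]] 333.112492147728
[0.42421703 0.25109858 0.03943582] [0.45567361 0.26192995 0.09915319] [0.46326589 0.26454418 0.08193335]
[0.40332688 0.24390552 0.21787951]
move [-1.125, -0.984, 0.017, -0.101, -0.266, -0.45] min rows 7.5 t 0.1
```

{"op": "send_rows", "data": {
  "moves": [
    [-0.19, -0.164, 0, 0, 0, 0],
    [-0.38, -0.328, 0, -0.02, -0.05, -0.08],
    [-0.56, -0.49, 0.01, -0.04, -0.1, -0.16],
    [-0.74, -0.65, 0.01, -0.06, -0.15, -0.25],
    [-0.9, -0.8, 0.015, -0.08, -0.2, -0.34],
    [-1.0, -0.93, 0.017, -0.09, -0.24, -0.42],
    [-1.0, -0.984, 0.017, -0.101, -0.266, -0.45],
    [-1.0, -0.984, 0.017, -0.101, -0.266, -0.45],
    [-1.0, -0.984, 0.017, -0.101, -0.266, -0.45]
  ],
  "grip": 1
}}

```text
time_s: 1.0
position: [0.3734, 0.253, 0.2174]
tcp_rot: [[-0.86, -0.32, 0.398], [-0.29, 0.947, 0.136], [-0.421, 0.001, -0.907]]
force: [1.1, -0.2, -0.5]
opening: 1.001
grasp_force: 0.0
```

```bash
python3 - <<'E'
from h import *
print(readout.read_state()['joint_positions'].round(1),readout.read_state()['position'])
p,d=snap('wrist','w1')
E
```

```text
[ 20.3  11.  123.8  -1.8  20.4 -86.8] [0.37338185 0.25299543 0.21735112]
```

View pics/w1.png

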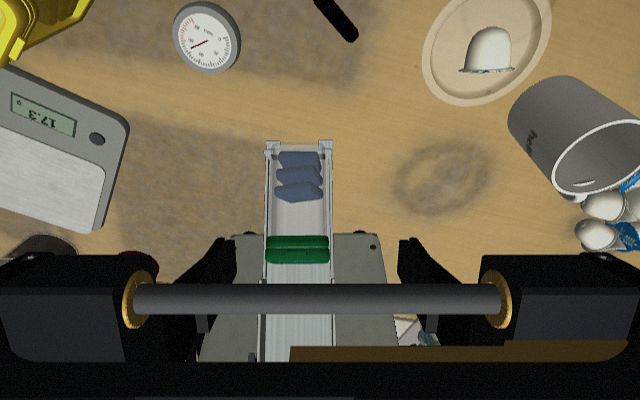

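```bash
python3 - <<'E'
from h import *
z=np.load('pics/w1.npz');d=z['d'];H=cv2.cvtColor(z['p'],cv2.COLOR_RGB2HSV)
pts=[(268,249),(297,249),(326,249),(297,238),(297,260),(298,170),(298,195),(270,150),(327,150)]
w=world('wrist',d,pts,z['pos'],z['R']);print(w.round(4)); print(((w-z['pos'])@z['R']).round(4))
g=(H[...,0]>50)&(H[...,0]<85)&(H[...,1]>90);g[:225]=0;g[270:]=0
v,u=np.nonzero(g);print(u.min(),u.max(),v.min(),v.max())
for r in range(v.min(),v.max()+1,4):
    q=u[v==r]; print(r,q.min(),q.max(), d[r,q.min()+2:q.max()-2].round(4)[::12])
E
```

```text
[[0.4698 0.2393 0.1386]
 [0.4592 0.263  0.1407]
 [0.4537 0.2881 0.1384]
 [0.4542 0.2612 0.1326]
 [0.4681 0.2658 0.1454]
 [0.4216 0.2501 0.0786]
 [0.434  0.2547 0.0991]
 [0.4381 0.2226 0.0343]
 [0.4191 0.2792 0.034 ]]
[[-0.0458 -0.044   0.108 ]
 [-0.0444 -0.0181  0.1051]
 [-0.046   0.0074  0.1084]
 [-0.0362 -0.0183  0.1101]
 [-0.0549 -0.0183  0.1047]
 [ 0.0178 -0.0183  0.1446]
 [-0.0029 -0.018   0.1317]
 [ 0.0302 -0.0497  0.1877]
 [ 0.0302  0.01    0.1881]]
1 632 231 269
231 357 357 []Traceback (most recent call last):
  File "<stdin>", line 8, in <module>
    return umr_minimum(a, axis, None, out, keepdims, initial, where)
ValueError: zero-size array to reduction operation minimum which has no identity
```

```bash
python3 - <<'E'
from h import *
R=fr(19,65); T=np.array([.4633,.2645,.0819])-.002*np.array([.542,.187,.819])
rel(T-.08*R[:,2],R); rel(T,R)
E
```

```text
move [-0.08, -0.078, 0.325, -0.0, -0.0, -0.003] min rows 1.7 t 1.05
move [-0.08, -0.078, 0.645, -0.0, -0.0, -0.003] min rows 3.3 t 1.05
```

{"op": "send_rows", "data": {
  "moves": [
    [-0.04, -0.04, 0.12, 0, 0, 0],
    [-0.08, -0.078, 0.25, 0, 0, 0],
    [-0.08, -0.078, 0.36, 0, 0, 0],
    [-0.08, -0.078, 0.46, 0, 0, 0],
    [-0.08, -0.078, 0.54, 0, 0, 0],
    [-0.08, -0.078, 0.6, 0, 0, 0],
    [-0.08, -0.078, 0.64, 0, 0, 0],
    [-0.08, -0.078, 0.645, 0, 0, 0],
    [-0.08, -0.078, 0.645, 0, 0, 0]
  ],
  "grip": 1
}}

```text
time_s: 1.95
position: [0.4639, 0.2688, 0.0811]
tcp_rot: [[-0.857, -0.326, 0.398], [-0.295, 0.945, 0.138], [-0.422, 0.001, -0.907]]
force: [0.8, -0.5, 1.2]
opening: 0.998
grasp_force: 0.0
```

{"op": "send_rows", "data": {
  "moves": [
    [0, 0, 0, 0, 0, 0],
    [0, 0, 0, 0, 0, 0],
    [0, 0, 0, 0, 0, 0],
    [0, 0, 0, 0, 0, 0],
    [0, 0, 0, 0, 0, 0],
    [0, 0, 0, 0, 0, 0],
    [0, 0, 0, 0, 0, 0],
    [0, 0, 0, 0, 0, 0]
  ],
  "grip": 0
}}

```text
time_s: 2.75
position: [0.4641, 0.2664, 0.0824]
tcp_rot: [[-0.857, -0.323, 0.401], [-0.293, 0.946, 0.136], [-0.423, -0.001, -0.906]]
force: [0.6, -4.5, 4.2]
opening: 0.612
grasp_force: 29.9
```

```bash
python3 - <<'E'
from h import *
s=readout.read_state();print({k:np.round(s[k],3) for k in('time_s','joint_positions','position','force','moment','opening','grasp_force')})
R=fr(19,65); rel(np.array(s['position'])+[0,0,.1],R)
snap('wrist','w2')
E
```

```text
{'time_s': np.float64(2.75), 'joint_positions': array([  17.613,   33.96 ,  120.603,   49.18 ,    0.618, -140.34 ]), 'position': array([0.464, 0.266, 0.082]), 'force': array([ 0.567, -4.527,  4.21 ]), 'moment': array([-0.862, -0.103, -0.399]), 'opening': np.float64(0.612), 'grasp_force': np.float64(29.892)}
move [-0.169, -0.0, -0.362, -0.001, 0.0, -0.001] min rows 2.0 t 2.75
```

View pics/w2.png

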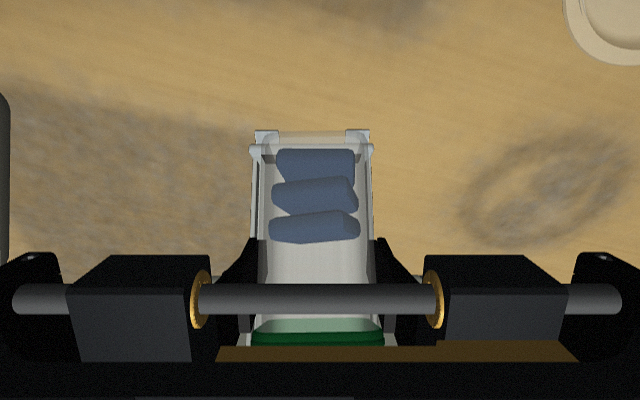

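```bash
cat > kin.py <<'E'
import numpy as np
from scipy.spatial.transform import Rotation as Ro
def e(s,*a): return Ro.from_euler(s,a,degrees=True).as_matrix()
def Rm(q): return e('Z',q[0])@e('Y',q[1]+q[2])@e('Z',q[3])@e('Y',q[4])@e('Z',q[5])
lo=[-176.69,-43.24,12.49,-82,0,-163.58];hi=[176.69,126.21,139.97,262,151.66,163.58]
def wrist(R,q1,th):
    M=(e('Z',q1)@e('Y',th)).T@R; a=Ro.from_matrix(M).as_euler('ZYZ',degrees=True); out=[]
    for s in (0,1):
        q4,q5,q6=(a[0],a[1],a[2]) if s==0 else (a[0]+180,-a[1],a[2]+180)
        q4=(q4+98)%360-98; q6=(q6+180)%360-180; 
        if q4<=262 and q4>=-82 and 0<=q5<=151 and abs(q6)<163: out.append((q4,q5,q6))
    return np.round(out,0)
E
python3 - <<'E'
from h import *; from kin import *
D=[([57.5530,30.2746,82.148,0,67.688,-10.2255],[[-.92573,.37817,-.001],[.37817,.92573,-.00165],[.0003,-.0019,-1]]),
([20.3,11,123.8,-1.8,20.4,-86.8],[[-.86,-.32,.398],[-.29,.947,.136],[-.421,.001,-.907]]),
([17.613,33.96,120.603,49.18,.618,-140.34],[[-.857,-.323,.401],[-.293,.946,.136],[-.423,-.001,-.906]])]
for q,R in D: C=Rm(q).T@np.array(R); print(C.round(2).tolist())
for C0 in [C]:
  for yaw in range(-180,180,20):
    print(yaw,[ (th,wrist(fr(yaw,30)@C0.T,-8,th).tolist(), wrist(fr(yaw,30,-1)@C0.T,-8,th).tolist()) for th in (150,)])
E
```

```text
Traceback (most recent call last):
ValueError: matmul: Input operand 1 has a mismatch in its core dimension 0, with gufunc signature (n?,k),(k,m?)->(n?,m?) (size 3 is different from 1)
```

```bash
sed -i 's/^def e(.*/def e(s,a): return Ro.from_euler(s,a,degrees=True).as_matrix()/' kin.py
python3 - <<'E'
from h import *; from kin import *
D=[([57.5530,30.2746,82.148,0,67.688,-10.2255],[[-.92573,.37817,-.001],[.37817,.92573,-.00165],[.0003,-.0019,-1]]),
([20.3,11,123.8,-1.8,20.4,-86.8],[[-.86,-.32,.398],[-.29,.947,.136],[-.421,.001,-.907]]),
([17.613,33.96,120.603,49.18,.618,-140.34],[[-.857,-.323,.401],[-.293,.946,.136],[-.423,-.001,-.906]])]
for q,R in D: C=Rm(q).T@np.array(R); print(C.round(2).tolist())
C=C.round(0)
for yaw in range(-180,180,20):
    print(yaw,[ (wrist(fr(yaw,30)@C.T,-8,th).tolist(), wrist(fr(yaw,30,-1)@C.T,-8,th).tolist()) for th in (150,)])
E
```

```text
[[0.0, -1.0, 0.0], [1.0, 0.0, -0.0], [0.0, 0.0, 1.0]]
[[0.0, -1.0, -0.0], [1.0, 0.0, -0.0], [0.0, 0.0, 1.0]]
[[-0.0, -1.0, -0.0], [1.0, -0.0, -0.0], [-0.0, -0.0, 1.0]]
-180 [([[-7.0, 90.0, 86.0]], [[-7.0, 90.0, -94.0]])]
-160 [([[-24.0, 87.0, 76.0]], [[-24.0, 87.0, -104.0]])]
-140 [([[-41.0, 82.0, 68.0]], [[-41.0, 82.0, -112.0]])]
-120 [([[-57.0, 74.0, 61.0]], [[-57.0, 74.0, -119.0]])]
-100 [([[-72.0, 65.0, 57.0]], [[-72.0, 65.0, -123.0]])]
-80 [([], [])]
-60 [([[253.0, 46.0, 57.0]], [[253.0, 46.0, -123.0]])]
-40 [([[230.0, 37.0, 64.0]], [[230.0, 37.0, -116.0]])]
-20 [([[200.0, 31.0, 78.0]], [[200.0, 31.0, -102.0]])]
0 [([[166.0, 30.0, 98.0]], [[166.0, 30.0, -82.0]])]
20 [([[135.0, 35.0, 114.0]], [[135.0, 35.0, -66.0]])]
40 [([[111.0, 44.0, 123.0]], [[111.0, 44.0, -57.0]])]
60 [([[92.0, 53.0, 125.0]], [[92.0, 53.0, -55.0]])]
80 [([[76.0, 63.0, 124.0]], [[76.0, 63.0, -56.0]])]
100 [([[60.0, 73.0, 120.0]], [[60.0, 73.0, -60.0]])]
120 [([[44.0, 80.0, 114.0]], [[44.0, 80.0, -66.0]])]
140 [([[27.0, 86.0, 105.0]], [[27.0, 86.0, -75.0]])]
160 [([[10.0, 89.0, 96.0]], [[10.0, 89.0, -84.0]])]
```

{"op": "send_rows", "data": {
  "moves": [
    [0, 0, 0, 0, 0, 0],
    [0, 0, 0, 0, 0, 0],
    [0, 0, -0.04, 0, 0, 0],
    [0, 0, -0.12, 0, 0, 0],
    [0, 0, -0.24, 0, 0, 0],
    [0, 0, -0.38, 0, 0, 0],
    [0, 0, -0.5, 0, 0, 0],
    [0, 0, -0.58, 0, 0, 0],
    [0, 0, -0.6, 0, 0, 0],
    [0, 0, -0.6, 0, 0, 0]
  ],
  "grip": 1
}}

```text
time_s: 3.8
position: [0.4032, 0.2467, 0.2183]
tcp_rot: [[-0.857, -0.325, 0.399], [-0.294, 0.946, 0.137], [-0.422, 0.0, -0.907]]
force: [0.2, 0.1, 0.3]
opening: 1.002
grasp_force: 0.0
```

```bash
python3 - <<'E'
from h import *; from kin import *
from scipy.optimize import least_squares
s=readout.read_state(); print(s['joint_positions'].round(2),s['position'].round(4),s['opening'],s['time_s'])
c=viewer.camera_info('top')
D=[([57.5530,30.2746,82.148,0,67.688,-10.2255],[.23598,.57804,.22166]),([20.3,11,123.8,-1.8,20.4,-86.8],[.37338,.25299,.21735]),([17.613,33.96,120.603,49.18,.618,-140.34],[.4641,.2664,.0824]),(s['joint_positions'],s['position'])]
def fk(q,k):
    h,a,L1,L2,ee,d,l=k; x=lambda v:np.array(v)
    v=x([a,l,h])+e('Y',q[1])@x([0,0,L1])+e('Y',q[1]+q[2])@(x([ee,0,L2])+e('Z',q[3])@e('Y',q[4])@x([0,0,d])); return e('Z',q[0])@v
k0=np.array([.25,0,.4,.4,0,.3,.11])
r=least_squares(lambda k: np.r_[np.concatenate([fk(q,k)-p for q,p in D])*1000,(k-k0)*3],k0); k=r.x; print(k.round(4),r.fun[:12].round(1))
np.save('k.npy',k)
E
```

```text
[ 17.44  12.36 121.41   1.8   21.28 -93.05] [0.4032 0.2467 0.2183] 1.0021693294482323 3.8
[ 2.747e-01 -3.000e-04  5.883e-01  3.919e-01  1.142e-01  3.060e-01
  1.110e-01] [-0.   0.   0.  -0.  -0.1 -0.1  0.   0.   0.   0.   0.   0.1]
```

```bash
cat >> kin.py <<'E'
from scipy.optimize import least_squares
C=np.array([[0,-1,0],[1,0,0],[0,0,1.]]); kk=np.load('k.npy')
def fk(q,k=kk):
    h,a,L1,L2,ee,d,l=k; x=lambda v:np.array(v)
    v=x([a,l,h])+e('Y',q[1])@x([0,0,L1])+e('Y',q[1]+q[2])@(x([ee,0,L2])+e('Z',q[3])@e('Y',q[4])@x([0,0,d])); return e('Z',q[0])@v
def ik(pos,R,seeds=None):
    sols=[]; rng=np.random.default_rng(0); l=np.array(lo)+.1;h=np.array(hi)-.1
    S=[seeds] if seeds is not None else [l+rng.random(6)*(h-l) for _ in range(40)]
    for s in S:
        s=np.clip(s,l,h)
        f=lambda q: np.r_[(fk(q)-pos)*1000,(Rm(q)@C-R).ravel()*300]
        r=least_squares(f,s,bounds=(l,h),x_scale=30)
        if abs(r.fun).max()<1 and not any(np.abs(r.x-q).max()<3 for q in sols): sols.append(r.x.round(0))
    return sols
E
cat > plan.py <<'E'
from h import *; from kin import *
f=np.array([np.cos(np.radians(19)),np.sin(np.radians(19)),0]);k=np.array([0,0,1.]);c5,s5=np.cos(np.radians(55)),np.sin(np.radians(55))
cz=c5*f+s5*k; cx=s5*f-c5*k
U=np.array([.4242,.2511,.0394])-.002*cz
def grasp(el,s=.068,off=.006): R=fr(19,el,-1); return U+s*cz-off*cx+.019*R[:,2],R
E
python3 - <<'E'
from plan import *
for el in (53,):
    T,R=grasp(el); print('chute',T.round(4),ik(T,R)); print('pre',ik(T-.1*R[:,2],R))
    a=np.radians(el-35)
    for yaw in (-40,-20,0,20,40):
        R=fr(yaw,el-35,-1); fy=np.array([np.cos(np.radians(yaw)),np.sin(np.radians(yaw)),0])
        O=np.array([.57,-.012,.032]); G=O+.068*k-.006*fy; print(yaw,ik(G+.019*R[:,2],R))
E
```

```text
chute [0.4662 0.2655 0.0817] [array([ 17.,  39., 129., 177.,  25., -89.])]
pre [array([ 17.,  24., 134., 175.,  15., -87.])]
-40 [array([  9.,  59., 123., 228.,  73., -89.])]
-20 [array([ -5.,  65., 134., 194.,  90., -85.])]
0 [array([ -25.,   69.,  138.,  156.,   97., -101.])]
20 [array([ -39.,   64.,  133.,  124.,   81., -105.])]
40 [array([-44.,  59., 121.,  96.,  72., -90.])]
```

```bash
python3 - <<'E'
from plan import *
p=readout.read_state()['position']; rel(p,fr(19,47)); print(ik(p,fr(19,47)))
E
```

```text
move [0.0, 0.0, 0.0, -0.0, -0.2, -0.0] min rows 2.1 t 3.8
[array([ 17.,  16., 135., 174.,  14.,  94.])]
```

{"op": "send_rows", "data": {
  "moves": [
    [0, 0, 0, 0, -0.045, 0],
    [0, 0, 0, 0, -0.07, 0],
    [0, 0, 0, 0, -0.075, 0]
  ]
}}

```text
time_s: 4.1
position: [0.4017, 0.2459, 0.2155]
tcp_rot: [[-0.808, -0.324, 0.492], [-0.277, 0.946, 0.169], [-0.52, 0.0, -0.854]]
force: [-0.1, -0.5, -1.1]
opening: 0.999
grasp_force: 0.0
```

```bash
python3 - <<'E'
from plan import *
print(readout.read_state()['joint_positions'].round(1))
E
```

```text
[ 17.2  12.7 126.7   5.5   9.3 -96.9]
```

{"op": "send_rows", "data": {
  "moves": [
    [0, 0, 0, 0, -0.04, 0],
    [0, 0, 0, 0, -0.05, 0],
    [0, 0, 0, 0, -0.05, 0.08],
    [0, 0, 0, 0, -0.05, 0.16],
    [0, 0, 0, 0, -0.05, 0.24],
    [0, 0, 0, 0, -0.05, 0.32],
    [0, 0, 0, 0, -0.05, 0.4],
    [0, 0, 0, 0, -0.05, 0.48]
  ]
}}

```text
time_s: 4.9
position: [0.4049, 0.2416, 0.2137]
tcp_rot: [[-0.773, 0.298, 0.56], [0.462, 0.869, 0.174], [-0.435, 0.394, -0.81]]
force: [-1.0, -0.3, -0.4]
opening: 1.003
grasp_force: 0.0
```

```bash
python3 - <<'E'
from plan import *
s=readout.read_state();print(s['joint_positions'].round(1),s['tcp_rot'].round(3),s['position'])
p=s['position']; rel(np.array([.4017,.2459,.2155]),fr(19,50,-1))
E
```

```text
[ 1.720e+01  1.390e+01  1.301e+02  5.470e+01  1.000e-01 -1.027e+02] [[-0.773  0.298  0.56 ]
 [ 0.462  0.869  0.174]
 [-0.435  0.394 -0.81 ]] [0.40488688 0.241594   0.2137417 ]
move [0.015, 0.014, -0.01, -0.049, 0.035, 1.516] min rows 15.9 t 4.9
```

{"op": "send_rows", "data": {
  "moves": [
    [0, 0, 0, 0, 0, 0.09],
    [0, 0, 0, 0, 0, 0.18],
    [0, 0, 0, 0, 0, 0.27],
    [0, 0, 0, 0, 0, 0.36],
    [0, 0, 0, 0, 0, 0.45],
    [0, 0, 0, 0, 0, 0.54],
    [0, 0, 0, 0, 0, 0.63],
    [0, 0, 0, 0, 0, 0.72],
    [0, 0, 0, 0, 0, 0.81],
    [0, 0, 0, 0, 0, 0.9],
    [0, 0, 0, 0, 0, 0.98],
    [0, 0, 0, 0, 0, 1.0]
  ]
}}

```text
time_s: 6.1
position: [0.4049, 0.2416, 0.2138]
tcp_rot: [[0.297, 0.773, 0.56], [0.87, -0.46, 0.174], [0.393, 0.436, -0.81]]
force: [-0.3, 0.6, -0.6]
opening: 0.993
grasp_force: 0.0
```

```bash
python3 - <<'E'
from plan import *
s=readout.read_state();print(s['joint_positions'].round(1))
T,R=grasp(53); rel(T-.12*R[:,2],R)
E
```

```text
[ 1.720e+01  1.390e+01  1.301e+02  5.460e+01  1.000e-01 -1.270e+01]
move [-0.064, -0.086, 0.102, 0.006, 0.016, 0.518] min rows 5.4 t 6.1
```

{"op": "send_rows", "data": {
  "moves": [
    [0, 0, 0, 0, 0, 0.09],
    [0, 0, 0, 0, 0, 0.18],
    [0, 0, 0, 0, 0, 0.27],
    [-0.01, -0.01, 0.01, 0, 0, 0.36],
    [-0.02, -0.03, 0.03, 0, 0, 0.45],
    [-0.04, -0.05, 0.06, 0, 0.01, 0.52],
    [-0.064, -0.086, 0.1, 0.006, 0.016, 0.518],
    [-0.064, -0.086, 0.1, 0.006, 0.016, 0.518],
    [-0.064, -0.086, 0.1, 0.006, 0.016, 0.518],
    [-0.064, -0.086, 0.1, 0.006, 0.016, 0.518]
  ]
}}

```text
time_s: 7.1
position: [0.3921, 0.2536, 0.1942]
tcp_rot: [[0.786, 0.344, 0.514], [0.273, -0.939, 0.21], [0.555, -0.024, -0.831]]
force: [0.4, -0.2, -0.1]
opening: 1.003
grasp_force: 0.0
```

```bash
python3 - <<'E'
from plan import *
s=readout.read_state();print(s['joint_positions'].round(1))
T,R=grasp(53); rel(T-.12*R[:,2],R)
E
```

```text
[ 17.3  16.1 130.9 104.9   2.8 -16.5]
move [-0.031, 0.053, 0.058, -0.02, 0.037, 0.001] min rows 0.4 t 7.1
```

{"op": "send_rows", "data": {
  "moves": [
    [-0.031, 0.053, 0.058, -0.02, 0.037, 0.001],
    [-0.031, 0.053, 0.058, -0.02, 0.037, 0.001],
    [-0.031, 0.053, 0.058, -0.02, 0.037, 0.001],
    [-0.031, 0.053, 0.058, -0.02, 0.037, 0.001],
    [-0.031, 0.053, 0.058, -0.02, 0.037, 0.001],
    [-0.031, 0.053, 0.058, -0.02, 0.037, 0.001]
  ]
}}

```text
time_s: 7.7
position: [0.3976, 0.2413, 0.1768]
tcp_rot: [[0.756, 0.324, 0.569], [0.26, -0.946, 0.193], [0.601, 0.002, -0.799]]
force: [0.4, -0.2, -0.6]
opening: 1.001
grasp_force: 0.0
```

```bash
python3 - <<'E'
from plan import *
s=readout.read_state();print(s['joint_positions'].round(1))
T,R=grasp(53); rel(T-.12*R[:,2],R); rel(T,R)
snap('wrist','w3')
E
```

```text
[ 16.5  20.6 134.8 173.7  12.4 -85.8]
move [0.003, -0.003, -0.001, 0.002, 0.001, -0.0] min rows 0.0 t 7.7
move [0.004, -0.004, 0.479, 0.002, 0.001, -0.0] min rows 2.4 t 7.7
```

View pics/w3.png

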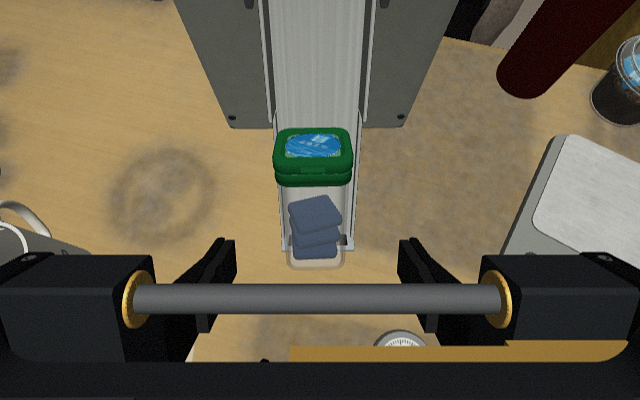

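```bash
python3 - <<'E'
from plan import *
z=np.load('pics/w3.npz');d=z['d']
w=world('wrist',d,[(313,147),(313,134),(313,158),(282,160),(346,160),(313,178),(300,182),(330,182)],z['pos'],z['R'])
r=w-U; lat=np.array([-f[1],f[0],0])
print(np.c_[r@cx,r@lat,r@cz].round(4))
E
```

```text
[[-0.0048  0.0007  0.1149]
 [ 0.0191  0.0008  0.1147]
 [-0.0246  0.0005  0.1161]
 [-0.0262  0.022   0.1154]
 [-0.0255 -0.0224  0.115 ]
 [-0.0266  0.0006  0.1011]
 [-0.0269  0.01    0.0979]
 [-0.0269 -0.0116  0.0979]]
```

{"op": "send_rows", "data": {
  "moves": [
    [0, 0, 0.1, 0, 0, 0],
    [0, 0, 0.2, 0, 0, 0],
    [0, 0, 0.3, 0, 0, 0],
    [0, -0.004, 0.38, 0, 0, 0],
    [0, -0.004, 0.44, 0, 0, 0],
    [0.004, -0.005, 0.475, 0, 0, 0],
    [0.004, -0.005, 0.479, 0, 0, 0],
    [0.004, -0.005, 0.479, 0, 0, 0]
  ],
  "grip": 1
}}

```text
time_s: 8.55
position: [0.4654, 0.2665, 0.0829]
tcp_rot: [[0.755, 0.325, 0.569], [0.26, -0.946, 0.195], [0.602, 0.001, -0.799]]
force: [-0.0, 0.7, -0.1]
opening: 0.999
grasp_force: 0.0
```

{"op": "send_rows", "data": {
  "moves": [
    [0, 0, 0, 0, 0, 0],
    [0, 0, 0, 0, 0, 0],
    [0, 0, 0, 0, 0, 0],
    [0, 0, 0, 0, 0, 0],
    [0, 0, 0, 0, 0, 0],
    [0, 0, 0, 0, 0, 0],
    [0, 0, 0, 0, 0, 0]
  ],
  "grip": 0
}}

```text
time_s: 9.25
position: [0.4655, 0.2664, 0.0833]
tcp_rot: [[0.754, 0.325, 0.57], [0.26, -0.946, 0.195], [0.603, 0.001, -0.798]]
force: [-1.5, -0.8, 2.2]
opening: 0.617
grasp_force: 29.9
```

```bash
python3 - <<'E'
from plan import *
s=readout.read_state();p=s['position'];R0=s['tcp_rot'];print(s['joint_positions'].round(1),s['force'],s['opening'],s['grasp_force'])
# canister pose in tool
Cm=np.c_[cx,np.cross(cz,cx),cz]; U2=U+.002*cz; np.savez('can.npz',R=R0.T@Cm,t=R0.T@(U2-p)); print((R0.T@(U2-p)).round(4))
rel(p-.03*cx,R0)
rel(p-.03*cx+[0,0,.12]-.06*f,R0)
E
```

```text
[ 17.3  38.5 129.  177.6  24.6 -89.2] [-1.50521509 -0.75815153  2.21980479] 0.6173564507356798 29.94188663163186
[-0.0617  0.001   0.0085]
move [-0.037, 0.0, -0.114, 0.0, 0.0, 0.0] min rows 0.6 t 9.25
move [0.061, 0.001, -0.642, 0.0, 0.0, 0.0] min rows 3.2 t 9.25
```

{"op": "send_rows", "data": {
  "moves": [
    [-0.01, 0, -0.03, 0, 0, 0],
    [-0.023, 0, -0.07, 0, 0, 0],
    [-0.037, 0, -0.114, 0, 0, 0],
    [-0.04, 0, -0.2, 0, 0, 0],
    [-0.01, 0, -0.3, 0, 0, 0],
    [0.02, 0, -0.42, 0, 0, 0],
    [0.05, 0, -0.54, 0, 0, 0],
    [0.061, 0, -0.63, 0, 0, 0],
    [0.061, 0, -0.642, 0, 0, 0]
  ]
}}

```text
time_s: 10.15
position: [0.3836, 0.2389, 0.22]
tcp_rot: [[0.755, 0.326, 0.569], [0.26, -0.945, 0.196], [0.602, 0.0, -0.798]]
force: [-0.3, 0.1, -2.8]
opening: 0.61
grasp_force: 30.0
```

```bash
cat >> plan.py <<'E'
def canpose(): 
    s=readout.read_state(); c=np.load('can.npz'); return s['tcp_rot']@c['t']+s['position'], s['tcp_rot']@c['R']
def toolfor(O,Rc): 
    c=np.load('can.npz'); R=Rc@c['R'].T; return O-R@c['t'],R
def up(yaw): a=np.radians(yaw); return np.array([[np.cos(a),-np.sin(a),0],[np.sin(a),np.cos(a),0],[0,0,1.]])
E
python3 - <<'E'
from plan import *
s=readout.read_state();print(s['joint_positions'].round(1),s['force'].round(1),s['opening'],canpose()[0])
for yaw in (30,35):
  for O in ([.555,-.015,.12],[.555,-.015,.036]):
    P,R=toolfor(np.array(O),up(yaw)); print(yaw,P.round(3),ik(P,R,np.array([-39,60,130,110,75,-95])))
P,R=toolfor(np.array([.47,.12,.14]),up(27)); print(ik(P,R,np.array([-20,50,130,140,60,-95]))); rel(P,R)
P,R=toolfor(np.array([.555,-.015,.12]),up(35));rel(P,R)
snap('wrist','w4')
E
```

```text
[ 16.7  11.8 133.1 143.6   2.3 -55.4] [-0.3  0.1 -2.8] 0.6100907474469056 [0.34221183 0.22350679 0.17607732]
30 [ 0.564 -0.009  0.181] [array([-45.,  48., 131., 105.,  72., -89.])]
30 [ 0.564 -0.009  0.097] [array([ -45.,   62.,  130.,  108.,   75., -101.])]
35 [ 0.563 -0.008  0.181] [array([-46.,  47., 128.,  98.,  71., -85.])]
35 [ 0.563 -0.008  0.097] [array([-46.,  60., 126., 101.,  73., -97.])]
[]
move [0.126, 0.552, 0.189, 0.073, 0.389, -0.052] min rows 4.2 t 10.15
move [0.192, 1.167, 0.34, 0.146, 0.387, -0.104] min rows 6.2 t 10.15
```

View pics/w4.png

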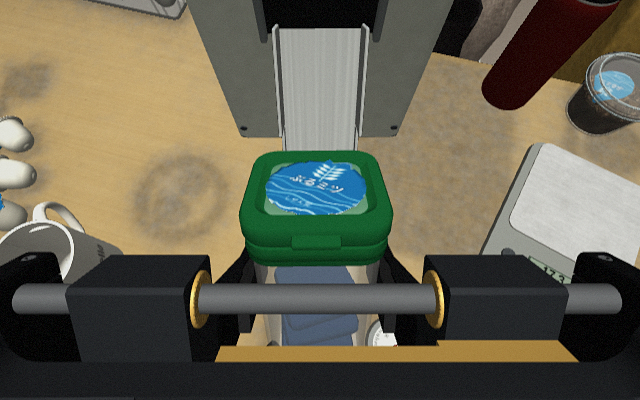

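```bash
cat >> plan.py <<'E'
def path(P,R,start=None,n=12):
    s=readout.read_state(); p0,R0,q=(s['position'],s['tcp_rot'],s['joint_positions']) if start is None else start
    rv=Ro.from_matrix(R0.T@R).as_rotvec(); ok=True
    for i in range(1,n+1):
        a=i/n; S=ik(p0+a*(P-p0),R0@Ro.from_rotvec(a*rv).as_matrix(),q)
        if not S: print('fail at',a); return None
        if i%4==0: print(i,S[0])
        q=S[0]
    return P,R,q
E
python3 - <<'E'
from plan import *
z=np.load('pics/w4.npz');d=z['d']
u,v=np.meshgrid(np.arange(270,365,6),np.arange(170,212,5)); w=world('wrist',d,np.c_[u.ravel(),v.ravel()],np.zeros(3),np.eye(3))
c=w.mean(0);n=np.linalg.svd(w-c)[2][2]; n*=np.sign(n[0]); can=np.load('can.npz'); print('lid normal tool',n.round(3),'assumed',can['R'][:,2].round(3),'res',abs((w-c)@n).max())
print('lid top dist',(c-can['t'])@n)
m=world('wrist',d,[(248,205),(384,205),(262,195),(375,195)],np.zeros(3),np.eye(3));print(m.round(4))
# path: translate/yaw with el 53, then tilt
R1=fr(35,53,-1); P1=np.array([.52,-.03,.26]); a=path(P1,R1)
if a:
  for O in ([.555,-.015,.13],):
    P,R=toolfor(np.array(O),up(35)); b=path(P,R,a)
E
```

```text
lid normal tool [ 0.947 -0.01  -0.32 ] assumed [ 0.951  0.    -0.308] res 0.00119860782573412
lid top dist 0.11252617448435022
[[ 0.0416 -0.0248 -0.0414]
 [ 0.0421  0.0264 -0.043 ]
 [ 0.0429 -0.0209 -0.0322]
 [ 0.044   0.0241 -0.0361]]
4 [ -8.   9. 132.  73.  20.  -9.]
8 [-26.  11. 126.  58.  36. -12.]
12 [-37.  15. 115.  49.  49. -15.]
4 [-41.  22. 121.  71.  50. -41.]
8 [-44.  32. 126.  88.  59. -65.]
12 [-46.  45. 128.  97.  71. -83.]
```

```bash
python3 - <<'E'
from plan import *
rel(np.array([.52,-.03,.26]),fr(35,53,-1))
E
```

```text
move [0.227, 1.195, -0.026, 0.107, -0.0, -0.141] min rows 6.1 t 10.2
```

{"op": "send_rows", "data": {
  "moves": [
    [0.01, 0.04, 0, 0, 0, 0],
    [0.02, 0.12, 0, 0.01, 0, -0.01],
    [0.04, 0.24, -0.005, 0.02, 0, -0.03],
    [0.065, 0.37, -0.01, 0.035, 0, -0.045],
    [0.09, 0.5, -0.01, 0.045, 0, -0.06],
    [0.12, 0.63, -0.015, 0.06, 0, -0.075],
    [0.145, 0.76, -0.02, 0.07, 0, -0.09],
    [0.17, 0.88, -0.02, 0.08, 0, -0.105],
    [0.19, 0.96, -0.022, 0.09, 0, -0.115],
    [0.19, 1.0, -0.022, 0.09, 0, -0.118],
    [0.19, 1.0, -0.022, 0.09, 0, -0.118],
    [0.19, 1.0, -0.022, 0.09, 0, -0.118]
  ]
}}

```text
time_s: 11.4
position: [0.4982, 0.0173, 0.2508]
tcp_rot: [[0.675, 0.538, 0.505], [0.427, -0.843, 0.327], [0.602, -0.006, -0.799]]
force: [0.3, 1.5, -2.4]
opening: 0.611
grasp_force: 30.0
```

```bash
python3 - <<'E'
from plan import *
s=readout.read_state();print(s['joint_positions'].round(1),s['opening'])
P,R=toolfor(np.array([.555,-.015,.11]),up(35)); b=path(P,R);rel(P,R)
E
```

```text
[-31.8  12.9 120.7  53.6  42.6 -13.8] 0.6111232851721438
4 [-38.  22. 126.  78.  47. -46.]
8 [-43.  35. 129.  93.  58. -71.]
12 [-46.  49. 128.  98.  72. -86.]
move [-0.058, 0.227, 0.353, 0.02, 0.39, -0.019] min rows 4.1 t 11.4
```

{"op": "send_rows", "data": {
  "moves": [
    [-0.003, 0.01, 0.015, 0, 0.02, 0],
    [-0.01, 0.035, 0.05, 0, 0.06, 0],
    [-0.016, 0.065, 0.1, 0.005, 0.11, -0.005],
    [-0.024, 0.095, 0.15, 0.007, 0.165, -0.007],
    [-0.032, 0.125, 0.2, 0.01, 0.22, -0.01],
    [-0.04, 0.16, 0.25, 0.013, 0.275, -0.013],
    [-0.05, 0.19, 0.3, 0.016, 0.33, -0.016],
    [-0.055, 0.215, 0.335, 0.019, 0.37, -0.018],
    [-0.058, 0.227, 0.353, 0.02, 0.39, -0.019],
    [-0.058, 0.227, 0.353, 0.02, 0.39, -0.019],
    [-0.058, 0.227, 0.353, 0.02, 0.39, -0.019]
  ]
}}

```text
time_s: 12.5
position: [0.5653, -0.009, 0.1724]
tcp_rot: [[0.251, 0.572, 0.781], [0.179, -0.82, 0.544], [0.951, 0.003, -0.308]]
force: [0.5, 1.4, -2.8]
opening: 0.615
grasp_force: 30.0
```

```bash
python3 - <<'E'
from plan import *
s=readout.read_state();print(s['joint_positions'].round(1),s['opening'],canpose())
P,R=toolfor(np.array([.555,-.015,.036]),up(35)); b=path(P,R);rel(P,R)
P,R=toolfor(np.array([.555,-.015,.030]),up(35)); rel(P,R)
snap('side','s5');p=cv2.imread('pics/s5.png');cv2.imwrite('pics/s5c.png',cv2.resize(p[120:280,240:440],None,fx=3,fy=3))
E
```

```text
[-45.6  48.3 127.5  98.2  71.4 -85.8] 0.6147934656657021 (array([ 0.55702414, -0.01624369,  0.11118164]), array([[ 8.19476244e-01, -5.73112253e-01, -1.01544939e-03],
       [ 5.73112867e-01,  8.19472777e-01,  2.45146912e-03],
       [-5.72833858e-04, -2.59088782e-03,  9.99996480e-01]]))
4 [-46.  52. 127.  99.  72. -90.]
8 [-46.  56. 127. 100.  73. -94.]
12 [-46.  60. 126. 101.  73. -97.]
move [-0.287, -0.009, 0.089, 0.001, 0.0, 0.001] min rows 1.5 t 12.5
move [-0.31, -0.009, 0.096, 0.001, 0.0, 0.001] min rows 1.6 t 12.5
```

View pics/s5c.png

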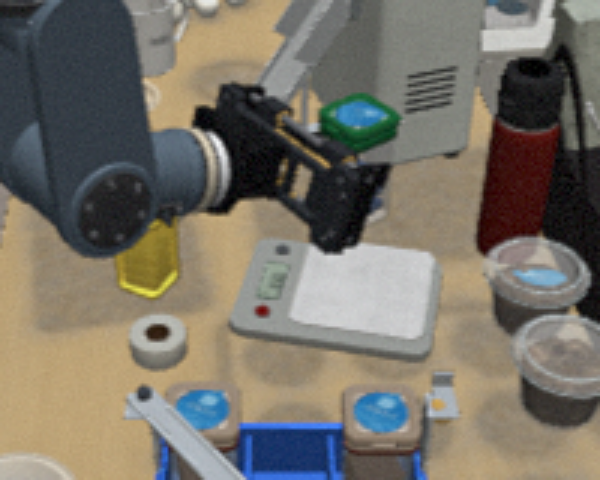

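```bash
python3 - <<'E'
from plan import *
z=np.load('pics/top0.npz'); print(world('top',z['d'],[(300.4,177)]))
for h in (.04,.031): P,R=toolfor(np.array([.57,-.022,h]),up(35)); b=path(P,R);rel(P,R)
E
```

```text
[[ 0.5703     -0.02597831  0.03160806]]
4 [-45.  52. 127.  99.  72. -89.]
8 [-45.  55. 125. 100.  72. -91.]
12 [-45.  59. 124. 101.  73. -93.]
move [-0.264, 0.048, 0.116, 0.001, 0.0, 0.002] min rows 1.5 t 12.55
4 [-45.  52. 127.  99.  72. -89.]
8 [-45.  56. 125. 100.  72. -92.]
12 [-45.  60. 124. 101.  73. -94.]
move [-0.298, 0.047, 0.127, 0.001, 0.0, 0.002] min rows 1.6 t 12.55
```

{"op": "send_rows", "data": {
  "moves": [
    [-0.02, 0.004, 0.01, 0, 0, 0],
    [-0.06, 0.012, 0.027, 0, 0, 0],
    [-0.11, 0.02, 0.05, 0, 0, 0],
    [-0.16, 0.03, 0.072, 0, 0, 0],
    [-0.21, 0.04, 0.093, 0, 0, 0],
    [-0.245, 0.046, 0.108, 0, 0, 0],
    [-0.265, 0.048, 0.116, 0, 0, 0],
    [-0.275, 0.048, 0.119, 0, 0, 0],
    [-0.282, 0.048, 0.122, 0, 0, 0],
    [-0.288, 0.048, 0.124, 0, 0, 0],
    [-0.293, 0.048, 0.125, 0, 0, 0],
    [-0.293, 0.048, 0.125, 0, 0, 0]
  ]
}}

```text
time_s: 13.75
position: [0.5788, -0.0167, 0.0934]
tcp_rot: [[0.249, 0.571, 0.782], [0.179, -0.821, 0.542], [0.952, 0.004, -0.307]]
force: [0.3, -0.6, -2.4]
opening: 0.615
grasp_force: 30.0
```

```bash
python3 - <<'E'
from plan import *
s=readout.read_state();print(s['joint_positions'].round(1),s['opening'],s['force'].round(1),s['moment'].round(2),canpose()[0])
E
```

```text
[-44.9  59.7 123.9 101.4  72.8 -93.9] 0.6150069690219372 [ 0.3 -0.6 -2.4] [-0.6   0.95 -0.01] [ 0.57064385 -0.02397616  0.03211049]
```

{"op": "send_rows", "data": {
  "moves": [
    [-0.0038, 0, 0.0012, 0, 0, 0],
    [-0.0038, 0, 0.0012, 0, 0, 0],
    [-0.0076, 0, 0.0025, 0, 0, 0],
    [-0.0076, 0, 0.0025, 0, 0, 0]
  ]
}}

```text
time_s: 14.15
position: [0.5789, -0.0167, 0.0913]
tcp_rot: [[0.249, 0.571, 0.782], [0.178, -0.821, 0.542], [0.952, 0.004, -0.306]]
force: [0.1, -0.7, -2.9]
opening: 0.612
grasp_force: 30.0
```

{"op": "send_rows", "data": {
  "moves": [
    [-0.0038, 0, 0.0012, 0, 0, 0],
    [-0.0038, 0, 0.0012, 0, 0, 0],
    [-0.0076, 0, 0.0025, 0, 0, 0],
    [-0.0076, 0, 0.0025, 0, 0, 0]
  ]
}}

```text
time_s: 14.55
position: [0.579, -0.0166, 0.0904]
tcp_rot: [[0.247, 0.571, 0.783], [0.177, -0.821, 0.542], [0.953, 0.004, -0.304]]
force: [-1.0, -1.0, 4.6]
opening: 0.614
grasp_force: 29.9
```

{"op": "send_rows", "data": {
  "moves": [
    [0.003, 0, -0.001, 0, 0, 0],
    [0.003, 0, -0.001, 0, 0, 0],
    [0.003, 0, -0.001, 0, 0, 0],
    [0.003, 0, -0.001, 0, 0, 0],
    [0.003, 0, -0.001, 0, 0, 0],
    [0.003, 0, -0.001, 0, 0, 0]
  ],
  "grip": 1
}}

```text
time_s: 15.15
position: [0.5788, -0.0167, 0.0899]
tcp_rot: [[0.25, 0.571, 0.782], [0.178, -0.821, 0.542], [0.952, 0.004, -0.307]]
force: [-0.3, -0.3, -0.6]
opening: 0.986
grasp_force: 0.0
```

{"op": "send_rows", "data": {
  "moves": [
    [0, 0, -0.02, 0, 0, 0],
    [0, 0, -0.08, 0, 0, 0],
    [0, 0, -0.16, 0, 0, 0],
    [0, 0, -0.26, 0, 0, 0],
    [0, 0, -0.36, 0, 0, 0],
    [0, 0, -0.46, 0, 0, 0],
    [0, 0, -0.5, 0, 0, 0]
  ]
}}

```text
time_s: 15.85
position: [0.4802, -0.0862, 0.1288]
tcp_rot: [[0.25, 0.568, 0.784], [0.178, -0.823, 0.54], [0.952, 0.004, -0.307]]
force: [0.1, 0.1, -0.1]
opening: 1.002
grasp_force: 0.0
```

```bash
python3 - <<'E'
from plan import *
s=readout.read_state();print(s['joint_positions'].round(1),s['position'],s['time_s'],s['opening'])
snap('wrist','w6')
P=np.array([.575,-.022,.35]);
for y in (35,):
    R=fr(y+90,90,1);print(R.round(2),ik(P,R)); R=fr(y-90,90,1);print(ik(P,R))
E
```

```text
[-64.8  56.7 130.4  83.   71.1 -97.7] [ 0.48022286 -0.08621849  0.1288251 ] 15.85 1.0018864677246748
[[ 0.57 -0.82 -0.  ]
 [-0.82 -0.57  0.  ]
 [-0.    0.   -1.  ]] [array([-13.,  19.,  80.,   0.,  81., 132.])]
[array([-13.,  19.,  80.,  -0.,  81., -48.])]
```

View pics/w6.png

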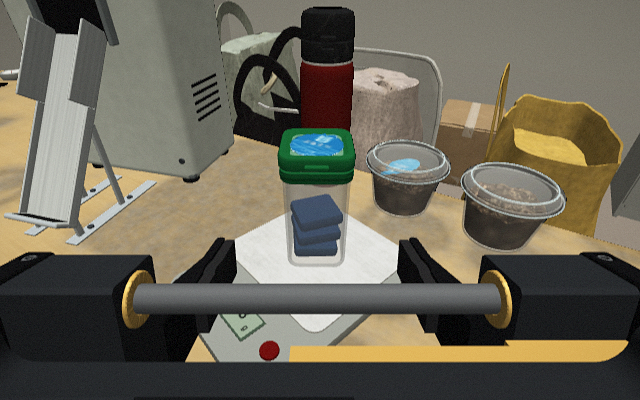

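```bash
python3 - <<'E'
from plan import *
for nm in ('w3','w6'):
    z=np.load(f'pics/{nm}.npz');d=z['d'];c=viewer.camera_info('wrist')
    vv,uu=np.mgrid[0:400,0:640]; X=np.stack([(uu-c['cx'])/c['fx']*d,(vv-c['cy'])/c['fy']*d,d],-1);T=np.array(c['tool_from_camera']);W=X@T[:3,:3].T+T[:3,3]
    m=(d>0)&(W[...,2]<.003)&(W[...,2]>-.08)&(abs(W[...,0])<.03)&(abs(W[...,1])<.075)&(abs(W[...,1])>.03)
    for a in np.arange(-.075,.003,.006):
        for sg in (1,-1):
            q=m&(W[...,2]>=a)&(W[...,2]<a+.006)&(W[...,1]*sg>0)
            if q.sum()>3: y=abs(W[q][:,1]); x=W[q][:,0]; print(nm,round(a,3),sg,q.sum(),'y',y.min().round(4),y.max().round(4),'x',x.min().round(4),x.max().round(4))
E
```

```text
w3 -0.075 1 324 y 0.0487 0.0516 x 0.001 0.03
w3 -0.075 -1 454 y 0.0464 0.0493 x -0.0055 0.0298
w3 -0.069 1 267 y 0.0487 0.05 x -0.0041 0.0124
w3 -0.069 -1 419 y 0.0465 0.0483 x -0.011 0.0124
w3 -0.063 1 246 y 0.0487 0.0501 x -0.0089 0.0076
w3 -0.063 -1 303 y 0.0466 0.0479 x -0.012 0.0081
w3 -0.057 1 197 y 0.0485 0.05 x -0.0113 0.0039
w3 -0.057 -1 216 y 0.0422 0.0479 x -0.0121 0.0038
w3 -0.051 1 365 y 0.044 0.0581 x -0.012 0.0112
w3 -0.051 -1 365 y 0.042 0.0558 x -0.0123 0.0113
w3 -0.045 1 283 y 0.0439 0.0589 x -0.0102 0.0112
w3 -0.045 -1 283 y 0.0421 0.0566 x -0.0104 0.0113
w3 -0.039 1 239 y 0.0443 0.0565 x -0.0107 0.0112
w3 -0.039 -1 232 y 0.0422 0.055 x -0.0101 0.0114
w3 -0.033 1 232 y 0.0448 0.0558 x -0.0004 0.0114
w3 -0.033 -1 234 y 0.0427 0.054 x -0.0003 0.0111
w3 -0.027 1 254 y 0.044 0.0548 x -0.0039 0.0113
w3 -0.027 -1 252 y 0.0421 0.0519 x -0.004 0.0113
w3 -0.021 1 223 y 0.0441 0.0537 x -0.0069 0.0113
w3 -0.021 -1 225 y 0.042 0.0515 x -0.0076 0.0112
w3 -0.015 1 221 y 0.044 0.0536 x -0.0098 0.0109
w3 -0.015 -1 225 y 0.0421 0.0518 x -0.0097 0.011
w3 -0.009 1 203 y 0.0441 0.0536
[... 733 characters left out ...]
 x -0.0102 0.0113
w6 -0.039 1 237 y 0.0442 0.0569 x -0.0107 0.0115
w6 -0.039 -1 238 y 0.0422 0.0547 x -0.0097 0.0113
w6 -0.033 1 231 y 0.0448 0.0555 x -0.0002 0.0112
w6 -0.033 -1 226 y 0.0428 0.0534 x -0.0004 0.0114
w6 -0.027 1 254 y 0.0441 0.0548 x -0.0033 0.0112
w6 -0.027 -1 253 y 0.0422 0.0527 x -0.0031 0.0113
w6 -0.021 1 219 y 0.044 0.0536 x -0.0069 0.0113
w6 -0.021 -1 227 y 0.0421 0.0519 x -0.007 0.0112
w6 -0.015 1 220 y 0.0442 0.0533 x -0.01 0.0112
w6 -0.015 -1 216 y 0.0421 0.0516 x -0.0097 0.0114
w6 -0.009 1 197 y 0.0442 0.0534 x -0.01 0.0112
w6 -0.009 -1 199 y 0.0421 0.0516 x -0.0105 0.0112
w6 -0.003 1 92 y 0.0442 0.0536 x -0.0103 0.0109
w6 -0.003 -1 93 y 0.0423 0.0512 x -0.01 0.0109
```

```bash
python3 - <<'E'
from plan import *
R=fr(-55,90); P1=np.array([.49,-.09,.33]); a=path(P1,R); rel(P1,R)
z=np.load('pics/w6.npz');d=z['d'];w=world('wrist',d,[(316,133),(316,143),(316,152),(290,145),(342,145)],z['pos'],z['R']);print(w.round(4))
E
```

```text
4 [-54.  31. 116.  55.  66. -73.]
8 [-39.  19. 101.  27.  70. -60.]
12 [-23.  13.  91.  -0.  75. -58.]
move [0.773, 0.037, -0.223, 0.626, -0.618, -0.856] min rows 12.9 t 15.9
[[ 0.5899 -0.011   0.1411]
 [ 0.5725 -0.0231  0.1418]
 [ 0.5588 -0.0326  0.1422]
 [ 0.5587 -0.0079  0.1413]
 [ 0.5823 -0.0411  0.1412]]
```

{"op": "send_rows", "data": {
  "moves": [
    [0.08, 0, -0.02, 0, 0, 0],
    [0.2, 0, -0.05, 0.03, -0.03, -0.04],
    [0.32, 0, -0.08, 0.08, -0.08, -0.11],
    [0.42, 0.01, -0.12, 0.13, -0.13, -0.18],
    [0.5, 0.01, -0.14, 0.18, -0.18, -0.25],
    [0.57, 0.02, -0.16, 0.23, -0.23, -0.32],
    [0.63, 0.02, -0.18, 0.28, -0.28, -0.39],
    [0.68, 0.03, -0.2, 0.34, -0.335, -0.465],
    [0.72, 0.03, -0.21, 0.4, -0.395, -0.545],
    [0.75, 0.037, -0.22, 0.45, -0.445, -0.615],
    [0.773, 0.037, -0.223, 0.5, -0.495, -0.685],
    [0.773, 0.037, -0.223, 0.55, -0.543, -0.752]
  ]
}}

```text
time_s: 17.1
position: [0.4916, -0.0869, 0.3305]
tcp_rot: [[-0.382, 0.922, 0.069], [0.906, 0.359, 0.224], [0.181, 0.148, -0.972]]
force: [-0.2, 1.1, -1.0]
opening: 0.999
grasp_force: 0.0
```

```bash
python3 - <<'E'
from plan import *
R=fr(-55,90); P1=np.array([.573,-.023,.26]); a=path(P1,R); rel(P1,R)
E
```

```text
4 [-25.  17.  91.   9.  74. -54.]
8 [-19.  20.  89.   5.  71. -51.]
12 [-13.  24.  87.   0.  69. -48.]
move [0.056, 0.35, 0.354, 0.108, -0.105, -0.143] min rows 2.5 t 17.1
```

{"op": "send_rows", "data": {
  "moves": [
    [0.01, 0.06, 0.02, 0.03, -0.03, -0.04],
    [0.02, 0.16, 0.1, 0.06, -0.06, -0.08],
    [0.04, 0.26, 0.2, 0.09, -0.09, -0.12],
    [0.056, 0.35, 0.3, 0.108, -0.105, -0.143],
    [0.056, 0.35, 0.354, 0.108, -0.105, -0.143],
    [0.056, 0.35, 0.354, 0.108, -0.105, -0.143],
    [0.056, 0.35, 0.354, 0.108, -0.105, -0.143]
  ]
}}

```text
time_s: 17.8
position: [0.5717, -0.0239, 0.2588]
tcp_rot: [[-0.569, 0.822, -0.003], [0.822, 0.569, 0.005], [0.006, 0.0, -1.0]]
force: [0.6, -0.7, 0.1]
opening: 1.001
grasp_force: 0.0
```

```bash
cat > cloud.py <<'E'
from plan import *
def cloud(nm):
    z=np.load(f'pics/{nm}.npz');d=z['d'];c=viewer.camera_info('wrist')
    vv,uu=np.mgrid[0:400,0:640]; X=np.stack([(uu-c['cx'])/c['fx']*d,(vv-c['cy'])/c['fy']*d,d],-1);T=np.array(c['tool_from_camera'])
    W=(X@T[:3,:3].T+T[:3,3])@z['R'].T+z['pos']; return z['p'],d,W
def lidfit(nm,zc,hue=(50,85),ctr=None,sat=90):
    p,d,W=cloud(nm);H=cv2.cvtColor(p,cv2.COLOR_RGB2HSV)
    m=(d>0)&(H[...,0]>hue[0])&(H[...,0]<hue[1])&(H[...,1]>sat)&(abs(W[...,2]-zc)<.007)
    if ctr is not None: m&=(np.linalg.norm(W[...,:2]-ctr,axis=-1)<.06)
    Q=W[m]; r=cv2.minAreaRect(Q[:,:2].astype(np.float32)*1000); print(r,Q[:,2].mean(),len(Q),'median-mid',((Q.max(0)+Q.min(0))/2).round(4)); return m,W
E
python3 - <<'E'
from cloud import *
snap('wrist','w7'); s=readout.read_state(); print(s['position'],s['joint_positions'].round(1))
m,W=lidfit('w7',.142)
v,u=np.nonzero(m);print(u.min(),u.max(),v.min(),v.max())
p=cv2.imread('pics/w7.png');v0=max(v.min()-25,0);u0=max(u.min()-40,0);cr=p[v0:v.max()+40,u0:u.max()+40];f_=min(800/cr.shape[1],600/cr.shape[0]);print(v0,u0,f_)
cv2.imwrite('pics/w7c.png',cv2.resize(cr,None,fx=f_,fy=f_,interpolation=cv2.INTER_CUBIC))
E
```

```text
[ 0.57217307 -0.02456951  0.25957555] [-13.8  23.8  87.2   0.3  69.1 -48.5]
((624.9761962890625, 74.7144775390625), (292.70758056640625, 70.36402893066406), 61.523231506347656) 0.14191621400006582 2400 median-mid [0.6001 0.0806 0.1401]
280 599 6 226
0 240 2.0050125313283207
```

View pics/w7c.png

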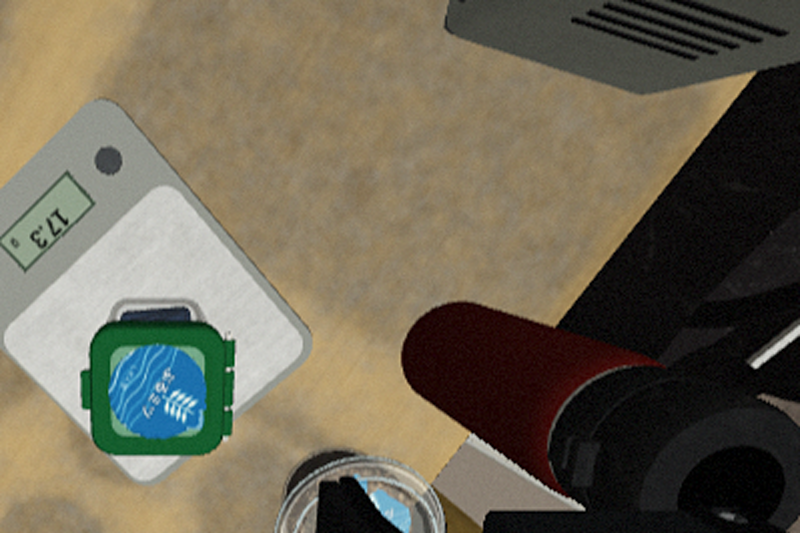

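```bash
python3 - <<'E'
from cloud import *
m,W=lidfit('w7',.142,ctr=np.array([.572,-.023]))
v,u=np.nonzero(m);print(u.min(),u.max(),v.min(),v.max())
a=np.radians(35);ex=np.array([np.cos(a),np.sin(a)]);ey=np.array([-ex[1],ex[0]])
Q=W[m][:,:2];
for n,e_ in(('x',ex),('y',ey)): t=Q@e_; print(n,t.min(),t.max(),np.percentile(t,[1,99]))
# edges of lid excluding tab/hinge: left/right pixel columns at rows near ends
for r in range(v.min(),v.max()+1,8):
    q=np.nonzero(m[r])[0]; print(r,q.min(),q.max(),(W[r,q.min(),:2]@ex).round(4),(W[r,q.max(),:2]@ex).round(4),W[r,q.min(),2].round(3))
R=fr(-55,90);s=readout.read_state();print('tcp in can axes',s['position'][:2]@ex,s['position'][:2]@ey)
E
```

```text
((572.2175903320312, -22.97972869873047), (66.81338500976562, 58.83617401123047), 35.10141372680664) 0.1419190304750666 2399 median-mid [ 0.5738 -0.023   0.1401]
280 356 161 226
x 0.422134354565805 0.488951236561486 [0.42353478 0.48771816]
y -0.37648659702482723 -0.31764513657536403 [-0.37563133 -0.3179098 ]
161 295 342 0.4357 0.4762 0.137
169 286 350 0.4281 0.4827 0.141
177 285 355 0.4273 0.4878 0.143
185 281 351 0.4232 0.4837 0.14
193 281 354 0.4229 0.4873 0.139
201 281 355 0.4226 0.4885 0.138
209 285 354 0.4263 0.4877 0.142
217 286 350 0.4269 0.4835 0.142
225 293 343 0.4329 0.4775 0.142
tcp in can axes 0.45460424420598017 -0.3483111520471537
```

```bash
python3 - <<'E'
from cloud import *
a=np.radians(35);ex=np.array([np.cos(a),np.sin(a)]);ey=np.array([-ex[1],ex[0]])
R=fr(-55,90); rel(np.r_[.4562*ex-.347*ey,.119],R)
E
```

```text
move [0.003, 0.006, 0.562, 0.001, -0.003, -0.004] min rows 2.8 t 17.85
```

{"op": "send_rows", "data": {
  "moves": [
    [0.003, 0.006, 0.05, 0, 0, 0],
    [0.003, 0.006, 0.15, 0, -0.003, -0.004],
    [0.003, 0.006, 0.26, 0, -0.003, -0.004],
    [0.003, 0.006, 0.37, 0, -0.003, -0.004],
    [0.003, 0.006, 0.46, 0, -0.003, -0.004],
    [0.003, 0.006, 0.53, 0, -0.003, -0.004],
    [0.003, 0.006, 0.56, 0, -0.003, -0.004],
    [0.003, 0.006, 0.562, 0, -0.003, -0.004]
  ],
  "grip": 1
}}

```text
time_s: 18.65
position: [0.5726, -0.0226, 0.1179]
tcp_rot: [[-0.573, 0.82, -0.0], [0.82, 0.573, 0.001], [0.001, 0.0, -1.0]]
force: [-0.5, -0.5, -0.5]
opening: 1.004
grasp_force: 0.0
```

{"op": "send_rows", "data": {
  "moves": [
    [0, 0, 0, 0, 0, 0],
    [0, 0, 0, 0, 0, 0],
    [0, 0, 0, 0, 0, 0],
    [0, 0, 0, 0, 0, 0],
    [0, 0, 0, 0, 0, 0],
    [0, 0, 0, 0, 0, 0],
    [0, 0, 0, 0, 0, 0],
    [0, 0, 0, 0, 0, 0]
  ],
  "grip": 0
}}

```text
time_s: 19.45
position: [0.5735, -0.0221, 0.1191]
tcp_rot: [[-0.574, 0.819, 0.002], [0.819, 0.574, 0.001], [-0.001, 0.002, -1.0]]
force: [-1.6, 0.2, 5.7]
opening: 0.656
grasp_force: 30.0
```

```bash
python3 - <<'E'
from cloud import *
s=readout.read_state();print(s['joint_positions'].round(1),s['opening']*.087,s['force'].round(1),s['moment'].round(2))
# carrier yaw refine from top0 using wrist? list tool targets
P=np.array([.4875,-.2735,.40]); R=fr(-2,90); a=path(P,R); rel(P,R)
E
```

```text
[-13.4  34.2  94.9   0.1  50.7 -48.5] 0.05703899962697531 [-1.6  0.2  5.7] [-0.06  0.11 -0.  ]
4 [-23.  26.  93.   0.  62. -75.]
8 [ -32.   19.   87.    0.   74. -102.]
12 [ -41.   16.   77.    0.   87. -129.]
move [-0.627, -0.857, -1.125, 0.001, 0.001, -0.589] min rows 7.7 t 19.45
```

{"op": "send_rows", "data": {
  "moves": [
    [0, 0, -0.01, 0, 0, 0],
    [0, 0, -0.03, 0, 0, 0],
    [0, 0, -0.06, 0, 0, 0],
    [0, 0, -0.1, 0, 0, 0],
    [0, 0, -0.1, 0, 0, 0]
  ]
}}

```text
time_s: 19.95
position: [0.5744, -0.0222, 0.1452]
tcp_rot: [[-0.574, 0.819, 0.005], [0.819, 0.574, 0.0], [-0.003, 0.004, -1.0]]
force: [-0.1, 0.2, -2.6]
opening: 0.661
grasp_force: 30.0
```

```bash
python3 - <<'E'
from cloud import *
s=readout.read_state();print(s['opening']*.087,s['force'].round(2),s['moment'].round(2),s['grasp_force'])
snap('wrist','w8')
p,d,W=cloud('w8'); z=np.load('pics/w8.npz'); Wt=(W-z['pos'])@z['R']
H=cv2.cvtColor(p,cv2.COLOR_RGB2HSV)
m=(d>0)&(abs(Wt[...,1])<.028)&(abs(Wt[...,0])<.034)&(Wt[...,2]<-.005)&(Wt[...,2]>-.05)&(((H[...,0]>50)&(H[...,0]<115))&(H[...,1]>80))
Q=Wt[m]; 
for _ in range(4): c=Q.mean(0);n=np.linalg.svd(Q-c)[2][2];r=(Q-c)@n;Q=Q[abs(r)<max(.001,2*np.median(abs(r)))]
print(len(Q),c.round(4),n.round(3),'x',np.percentile(Wt[m][:,0],[1,99]))
E
```

```text
0.05752883729590627 [-0.07  0.23 -2.56] [-0.04  0.01  0.02] 29.9700013641268
5416 [ 0.0027 -0.0003 -0.0225] [ 0.038  0.009 -0.999] x [-0.02762687  0.02908415]
```

```bash
python3 - <<'E'
from cloud import *
P=np.array([.56,-.27,.38]); R=fr(-2,90); a=path(P,R); rel(P,R)
E
```

```text
4 [-22.  27.  89.   0.  64. -74.]
8 [-29.  23.  81.   0.  76. -99.]
12 [ -36.   23.   70.   -0.   87. -124.]
move [-0.781, -0.612, -0.942, 0.001, 0.002, -0.589] min rows 6.8 t 20.0
```

{"op": "send_rows", "data": {
  "moves": [
    [0, 0, -0.04, 0, 0, 0],
    [0, 0, -0.14, 0, 0, -0.02],
    [-0.03, -0.02, -0.26, 0, 0, -0.06],
    [-0.09, -0.07, -0.38, 0, 0, -0.11],
    [-0.18, -0.14, -0.5, 0, 0, -0.17],
    [-0.28, -0.22, -0.61, 0, 0, -0.24],
    [-0.39, -0.31, -0.71, 0, 0, -0.31],
    [-0.5, -0.39, -0.8, 0, 0, -0.39],
    [-0.6, -0.47, -0.87, 0, 0, -0.46],
    [-0.69, -0.54, -0.92, 0, 0, -0.53],
    [-0.75, -0.59, -0.94, 0, 0, -0.575],
    [-0.781, -0.612, -0.942, 0, 0.002, -0.589]
  ]
}}

```text
time_s: 21.2
position: [0.5592, -0.2722, 0.3802]
tcp_rot: [[-0.999, 0.035, -0.0], [0.035, 0.999, 0.001], [0.0, 0.001, -1.0]]
force: [0.1, -0.2, -2.5]
opening: 0.658
grasp_force: 30.0
```

```bash
python3 - <<'E'
from cloud import *
s=readout.read_state();print(s['opening']*.087,s['force'].round(2),s['position'])
snap('wrist','w9'); p,d,W=cloud('w9');H=cv2.cvtColor(p,cv2.COLOR_RGB2HSV)
near=(d>0)&(abs(W[...,0]-.49)<.13)&(abs(W[...,1]+.275)<.06)
bl=near&(H[...,0]>100)&(H[...,0]<125)&(H[...,1]>120)
w=bl&(W[...,2]>.045)&(W[...,2]<.066); Q=W[w]; print('walls',cv2.minAreaRect(Q[:,:2].astype(np.float32)*1000),Q[:,2].mean(),len(Q))
# long wall lines
for sg in (1,-1):
    q=Q[(Q[:,1]+.2735)*sg>.022]; pf=np.polyfit(q[:,0],q[:,1],1); r=q[:,1]-np.polyval(pf,q[:,0]);q=q[abs(r)<.003];pf=np.polyfit(q[:,0],q[:,1],1); print('wall',sg,np.degrees(np.arctan(pf[0])),np.polyval(pf,.4875),len(q))
fl=bl&(W[...,2]<.02)&(W[...,2]>-.01); 
if fl.sum()>20: print('floor',cv2.minAreaRect(W[fl][:,:2].astype(np.float32)*1000),fl.sum())
# lids
l=near&(W[...,2]>.105)&(W[...,2]<.125)
n,lab=cv2.connectedComponents(l.astype(np.uint8))
for i in range(1,n):
    mm=lab==i
    if mm.sum()>200: print('comp',cv2.minAreaRect(W[mm][:,:2].astype(np.float32)*1000),mm.sum(),W[mm][:,2].mean())
E
```

```text
0.057274467622611305 [ 0.05 -0.19 -2.52] [ 0.55919731 -0.27217299  0.3801859 ]
walls ((484.1581115722656, -274.636962890625), (82.68242645263672, 203.8983917236328), 89.35884857177734) 0.05496395787750935 1625
wall 1 0.02448376164308539 -0.2379548251207307 434
wall -1 -0.4888058216126798 -0.31117807322046903 453
floor ((493.1365966796875, -275.02392578125), (66.42486572265625, 112.21791076660156), 89.07154083251953) 2326
comp ((419.169677734375, -272.50823974609375), (67.25079345703125, 58.52021026611328), 88.85498046875) 2665 0.1146755647333559
comp ((549.081787109375, -275.7359619140625), (68.082275390625, 43.09958267211914), 85.07450866699219) 1578 0.11436390823807728
```

```bash
python3 - <<'E'
from cloud import *
p,d,W=cloud('w9');H=cv2.cvtColor(p,cv2.COLOR_RGB2HSV)
bl=(d>0)&(H[...,0]>100)&(H[...,0]<125)&(H[...,1]>120)&(abs(W[...,1]+.2746)<.022)&(abs(W[...,0]-.487)<.12)
Q=W[bl]
for lo_,hi_ in ((-.01,.012),(.05,.062)):
    q=Q[(Q[:,2]>lo_)&(Q[:,2]<hi_)]; h,b=np.histogram(q[:,0],np.arange(.37,.61,.004)); print(lo_,[(round(b[i],3),int(h[i])) for i in range(len(h)) if h[i]])
E
```

```text
-0.01 [(np.float64(0.442), 21), (np.float64(0.446), 82), (np.float64(0.45), 2), (np.float64(0.454), 34), (np.float64(0.458), 79), (np.float64(0.462), 77), (np.float64(0.466), 77), (np.float64(0.47), 76), (np.float64(0.474), 76), (np.float64(0.478), 76), (np.float64(0.482), 77), (np.float64(0.486), 78), (np.float64(0.49), 78), (np.float64(0.494), 74), (np.float64(0.498), 74), (np.float64(0.502), 74), (np.float64(0.506), 72), (np.float64(0.51), 72), (np.float64(0.514), 73), (np.float64(0.518), 57), (np.float64(0.526), 15), (np.float64(0.53), 38)]
0.05 [(np.float64(0.45), 5), (np.float64(0.454), 16), (np.float64(0.518), 7), (np.float64(0.522), 13)]
```

```bash
python3 - <<'E'
from cloud import *
R=fr(-.5,90); P=np.array([.488,-.2746,.24]); a=path(P,R); rel(P,R)
E
```

```text
4 [ -38.   22.   77.   -0.   80. -126.]
8 [ -39.   23.   84.   -0.   73. -128.]
12 [ -41.   24.   90.    0.   66. -130.]
move [0.284, -0.016, 0.558, -0.0, -0.001, -0.017] min rows 3.1 t 21.25
```

{"op": "send_rows", "data": {
  "moves": [
    [0.03, -0.002, 0.02, 0, 0, 0],
    [0.1, -0.005, 0.07, 0, 0, -0.005],
    [0.17, -0.01, 0.15, 0, 0, -0.01],
    [0.23, -0.013, 0.24, 0, 0, -0.015],
    [0.27, -0.016, 0.33, 0, 0, -0.017],
    [0.284, -0.016, 0.42, 0, 0, -0.017],
    [0.284, -0.016, 0.5, 0, 0, -0.017],
    [0.284, -0.016, 0.55, 0, 0, -0.017],
    [0.284, -0.016, 0.558, 0, 0, -0.017],
    [0.284, -0.016, 0.558, 0, 0, -0.017]
  ]
}}

```text
time_s: 22.25
position: [0.4885, -0.2708, 0.2396]
tcp_rot: [[-1.0, 0.007, -0.001], [0.007, 1.0, 0.002], [0.001, 0.002, -1.0]]
force: [0.3, -0.0, -2.3]
opening: 0.661
grasp_force: 30.0
```

```bash
python3 - <<'E'
from cloud import *
R=fr(-.5,90); rel(np.array([.488,-.2746,.095]),R);rel(np.array([.488,-.2746,.091]),R)
snap('side','s10'); snap('top','t10')
z=np.load('pics/s10.npz');p=z['p'];d=z['d'];H=cv2.cvtColor(p,cv2.COLOR_RGB2HSV)
c=viewer.camera_info('side');vv,uu=np.mgrid[0:400,0:640];X=np.stack([(uu-c['cx'])/c['fx']*d,(vv-c['cy'])/c['fy']*d,d],-1);W=(X-np.array(c['t']))@np.array(c['R'])
m=(d>0)&(abs(W[...,0]-.488)<.03)&(abs(W[...,1]+.2746)<.04)&(W[...,2]>.06)&(W[...,2]<.36)
for a in np.arange(.14,.27,.012):
    q=m&(W[...,2]>=a)&(W[...,2]<a+.012)
    if q.sum()>5: Q=W[q];print(a.round(3),q.sum(),Q[:,0].min().round(4),Q[:,0].max().round(4),np.median(Q[:,1]).round(4))
E
```

```text
move [0.001, -0.017, 0.578, 0.002, -0.001, 0.001] min rows 2.9 t 22.25
move [0.001, -0.017, 0.594, 0.002, -0.001, 0.001] min rows 3.0 t 22.25
0.152 86 0.4627 0.5135 -0.2983
0.164 84 0.4628 0.5133 -0.2987
0.176 103 0.4629 0.5129 -0.2986
0.188 101 0.4629 0.5149 -0.2983
0.2 99 0.463 0.5141 -0.2985
0.212 103 0.4631 0.5139 -0.2981
0.224 80 0.4632 0.5135 -0.2982
0.236 96 0.4612 0.5173 -0.2996
0.248 118 0.4613 0.5166 -0.3012
0.26 36 0.4792 0.5099 -0.3103
```

{"op": "send_rows", "data": {
  "moves": [
    [0, -0.008, 0.03, 0, 0, 0],
    [0.001, -0.016, 0.1, 0.002, 0, 0],
    [0.001, -0.017, 0.18, 0.002, 0, 0],
    [0.001, -0.017, 0.26, 0.002, 0, 0],
    [0.001, -0.017, 0.34, 0.002, 0, 0],
    [0.001, -0.017, 0.42, 0.002, 0, 0],
    [0.001, -0.017, 0.49, 0.002, 0, 0],
    [0.001, -0.017, 0.54, 0.002, 0, 0],
    [0.001, -0.017, 0.565, 0.002, 0, 0],
    [0.001, -0.017, 0.575, 0.002, 0, 0],
    [0.001, -0.017, 0.578, 0.002, 0, 0],
    [0.001, -0.017, 0.578, 0.002, 0, 0]
  ]
}}

```text
time_s: 23.55
position: [0.4884, -0.2755, 0.0956]
tcp_rot: [[-1.0, 0.008, -0.0], [0.008, 1.0, -0.002], [0.0, -0.002, -1.0]]
force: [0.5, 0.0, -1.6]
opening: 0.656
grasp_force: 30.0
```

{"op": "send_rows", "data": {
  "moves": [
    [0, 0, 0.004, 0, 0, 0],
    [0, 0, 0.008, 0, 0, 0],
    [0, 0, 0.012, 0, 0, 0],
    [0, 0, 0.012, 0, 0, 0]
  ]
}}

```text
time_s: 23.95
position: [0.4883, -0.2753, 0.0927]
tcp_rot: [[-1.0, 0.008, -0.0], [0.008, 1.0, -0.002], [0.0, -0.002, -1.0]]
force: [-0.4, 0.8, 2.8]
opening: 0.661
grasp_force: 29.9
```

{"op": "send_rows", "data": {
  "moves": [
    [0, 0, 0, 0, 0, 0],
    [0, 0, 0, 0, 0, 0],
    [0, 0, 0, 0, 0, 0],
    [0, 0, 0, 0, 0, 0],
    [0, 0, 0, 0, 0, 0],
    [0, 0, 0, 0, 0, 0],
    [0, 0, 0, 0, 0, 0]
  ],
  "grip": 1
}}

```text
time_s: 24.65
position: [0.4879, -0.2751, 0.0919]
tcp_rot: [[-1.0, 0.008, -0.001], [0.008, 1.0, -0.001], [0.001, -0.001, -1.0]]
force: [-0.0, -0.1, 0.1]
opening: 0.994
grasp_force: 0.0
```

{"op": "send_rows", "data": {
  "moves": [
    [0, 0, -0.02, 0, 0, 0],
    [0, 0, -0.08, 0, 0, 0],
    [0, 0, -0.18, 0, 0, 0],
    [0, 0, -0.32, 0, 0, 0],
    [0, 0, -0.48, 0, 0, 0],
    [0, 0, -0.64, 0, 0, 0],
    [0, 0, -0.74, 0, 0, 0],
    [0, 0, -0.76, 0, 0, 0]
  ]
}}

```text
time_s: 25.45
position: [0.4898, -0.2761, 0.2861]
tcp_rot: [[-1.0, 0.007, 0.005], [0.007, 1.0, -0.006], [-0.005, -0.006, -1.0]]
force: [0.6, 0.2, -0.1]
opening: 1.0
grasp_force: 0.0
```

```bash
python3 - <<'E'
from cloud import *
s=readout.read_state();print(s['joint_positions'].round(1),s['position'],s['opening'],s['time_s'])
snap('wrist','w11');snap('side','s11')
m,W=lidfit('w11',.115,ctr=np.array([.488,-.2746]))
c=W[m];cc=c.mean(0);print(np.linalg.svd(c-cc)[2][2].round(3))
for n in('side','top'):
    p,d=snap(n,n+'11');H=cv2.cvtColor(p,cv2.COLOR_RGB2HSV)
    c=viewer.camera_info(n);vv,uu=np.mgrid[0:400,0:640];X=np.stack([(uu-c['cx'])/c['fx']*d,(vv-c['cy'])/c['fy']*d,d],-1);W=(X-np.array(c['t']))@np.array(c['R'])
    r=(d>0)&((H[...,0]<8)|(H[...,0]>172))&(H[...,1]>130)&(np.linalg.norm(W[...,:2]-[.495,-.423],axis=-1)<.04);Q=W[r];print(n,'knob',Q.mean(0),Q.min(0),Q.max(0),len(Q))
E
```

```text
[-4.080e+01  2.120e+01  8.700e+01 -1.000e-01  7.130e+01 -1.303e+02] [ 0.48977124 -0.2761389   0.28613005] 0.9996805212696082 25.45
((486.90118408203125, -277.76397705078125), (66.59243774414062, 58.648128509521484), 88.26375579833984) 0.11510547642305963 1770 median-mid [ 0.4871 -0.2778  0.1134]
[-0.002  0.02   1.   ]
side knob [ 0.49618209 -0.43111429  0.15410148] [ 0.48858736 -0.43640874  0.12990439] [ 0.5048981  -0.41892416  0.16940122] 138<stdin>:9: RuntimeWarning: Mean of empty slice.
  ret = um.true_divide(
Traceback (most recent call last):
ValueError: zero-size array to reduction operation minimum which has no identity
```

```bash
cat > arc.py <<'E'
from cloud import *
Hg=np.array([.3755,-.273])
def tool(ang,gap,z=.141,r=.195):  # ang: bar azimuth deg (negative), gap: behind knob centre
    a=np.radians(ang); u=np.array([np.cos(a),np.sin(a)]); t=np.array([-u[1],u[0]])
    return np.r_[Hg+r*u-gap*t,z], fr(ang,90)
E
python3 - <<'E'
from arc import *
P,R=tool(-51.6,.045,.24); a=path(P,R); rel(P,R); P,R=tool(-51.6,.045,.141); rel(P,R)
b=path(P,R,a); q=b[2]
for g in (-40,-30,-20,-10,0): P,R=tool(g,.02); S=ik(P,R,q); q=S[0]; print(P.round(3),q)
E
```

```text
4 [ -46.   24.   85.   -0.   71. -118.]
8 [ -50.   27.   82.   -0.   71. -106.]
12 [-54.  31.  78.  -0.  71. -93.]
move [0.098, -0.719, 0.161, -0.0, -0.003, 0.568] min rows 6.0 t 25.65
move [0.096, -0.72, 0.557, -0.0, -0.003, 0.568] min rows 6.0 t 25.65
4 [-54.  33.  80.   0.  67. -93.]
8 [-54.  35.  81.   0.  64. -93.]
12 [-54.  37.  83.  -0.  60. -93.]
[ 0.512 -0.414  0.141] [-49.  38.  81.   0.  61. -99.]
[ 0.534 -0.388  0.141] [ -46.   38.   81.    0.   61. -106.]
[ 0.552 -0.358  0.141] [ -43.   38.   81.    0.   61. -113.]
[ 0.564 -0.327  0.141] [ -40.   38.   82.    0.   60. -120.]
[ 0.57  -0.293  0.141] [ -37.   37.   84.    0.   59. -127.]
```

{"op": "send_rows", "data": {
  "moves": [
    [0, -0.05, 0, 0, 0, 0.03],
    [0.02, -0.15, 0.01, 0, 0, 0.1],
    [0.03, -0.26, 0.03, 0, 0, 0.19],
    [0.05, -0.37, 0.05, 0, 0, 0.28],
    [0.06, -0.48, 0.08, 0, 0, 0.37],
    [0.08, -0.6, 0.12, 0, 0, 0.46],
    [0.09, -0.69, 0.15, 0, 0, 0.54],
    [0.097, -0.72, 0.2, 0, -0.003, 0.568],
    [0.097, -0.72, 0.32, 0, -0.003, 0.568],
    [0.097, -0.72, 0.44, 0, -0.003, 0.568],
    [0.097, -0.72, 0.53, 0, -0.003, 0.568],
    [0.097, -0.72, 0.557, 0, -0.003, 0.568]
  ],
  "grip": 0
}}

```text
time_s: 26.85
position: [0.4602, -0.4535, 0.1381]
tcp_rot: [[-0.62, 0.785, -0.002], [0.785, 0.62, 0.004], [0.005, 0.001, -1.0]]
force: [-1.0, 0.8, 0.7]
opening: 0.028
grasp_force: 0.0
```

```bash
python3 - <<'E'
from arc import *
s=readout.read_state();print(s['position'],s['opening'],s['force'].round(1),s['time_s'])
snap('top','t12');z=np.load('pics/t12.npz');
p,d,W=cloud('w11');H=cv2.cvtColor(p,cv2.COLOR_RGB2HSV)
print('carrier-frame check')
for g in (-50,-44,-37,-30,-23,-16,-9,-4,0): P,R=tool(g,.02); print(g,end=' ');rel(P,R)
E
```

```text
[ 0.46021697 -0.45345186  0.13807441] 0.02848656412728965 [-1.   0.8  0.7] 26.85
carrier-frame check
-50 move [-0.004, 0.124, -0.009, 0.0, -0.002, -0.018] min rows 0.6 t 26.9
-44 move [-0.005, 0.206, -0.009, 0.001, -0.002, -0.085] min rows 1.0 t 26.9
-37 move [0.003, 0.302, -0.009, 0.001, -0.002, -0.163] min rows 1.7 t 26.9
-30 move [0.024, 0.395, -0.009, 0.001, -0.002, -0.241] min rows 2.5 t 26.9
-23 move [0.056, 0.485, -0.009, 0.001, -0.002, -0.318] min rows 3.3 t 26.9
-16 move [0.098, 0.571, -0.009, 0.001, -0.002, -0.396] min rows 4.2 t 26.9
-9 move [0.151, 0.651, -0.009, 0.001, -0.002, -0.474] min rows 5.0 t 26.9
-4 move [0.194, 0.704, -0.008, 0.001, -0.002, -0.53] min rows 5.5 t 26.9
0 move [0.232, 0.744, -0.008, 0.001, -0.002, -0.574] min rows 6.0 t 26.9
```

{"op": "send_rows", "data": {
  "moves": [
    [-0.002, 0.06, -0.008, 0, 0, 0],
    [-0.004, 0.124, -0.008, 0, 0, -0.018],
    [-0.005, 0.165, -0.008, 0, 0, -0.05],
    [-0.005, 0.206, -0.008, 0, 0, -0.085],
    [-0.001, 0.254, -0.008, 0, 0, -0.124],
    [0.003, 0.302, -0.008, 0, 0, -0.163],
    [0.013, 0.348, -0.008, 0, 0, -0.202],
    [0.024, 0.395, -0.008, 0, 0, -0.241],
    [0.024, 0.395, -0.008, 0, 0, -0.241]
  ]
}}

```text
time_s: 27.8
position: [0.5387, -0.3869, 0.1467]
tcp_rot: [[-0.869, 0.495, 0.006], [0.495, 0.869, -0.004], [-0.007, -0.001, -1.0]]
force: [-0.1, 0.5, 0.6]
opening: 0.007
grasp_force: 0.0
```

```bash
python3 - <<'E'
from arc import *
s=readout.read_state();print(s['position'],s['force'].round(1))
for n in('side','top'):
    p,d=snap(n,n+'13');H=cv2.cvtColor(p,cv2.COLOR_RGB2HSV)
    c=viewer.camera_info(n);vv,uu=np.mgrid[0:400,0:640];X=np.stack([(uu-c['cx'])/c['fx']*d,(vv-c['cy'])/c['fy']*d,d],-1);W=(X-np.array(c['t']))@np.array(c['R'])
    r=(d>0)&((H[...,0]<8)|(H[...,0]>172))&(H[...,1]>130)&(abs(np.linalg.norm(W[...,:2]-Hg,axis=-1)-.195)<.02)&(W[...,2]>.12)&(W[...,2]<.18)
    Q=W[r]; print(n,len(Q))
    if len(Q): v=Q.mean(0)[:2]-Hg; print(Q.mean(0).round(4),Q.min(0).round(4),Q.max(0).round(4),np.degrees(np.arctan2(v[1],v[0])),np.hypot(*v))
for g in (-23,-16,-9,-6,-4,-2,0): P,R=tool(g,.02); print(g,end=' ');rel(P,R)
E
```

```text
[ 0.53866323 -0.38689707  0.14674248] [-0.1  0.5  0.6]
side 0
top 1
[ 0.5482 -0.3598  0.1334] [ 0.5482 -0.3598  0.1334] [ 0.5482 -0.3598  0.1334] -26.67994737701324 0.19333103899277632
-23 move [0.007, 0.092, 0.021, -0.001, 0.004, -0.076] min rows 0.8 t 27.9
-16 move [0.014, 0.187, 0.02, -0.002, 0.004, -0.153] min rows 1.6 t 27.9
-9 move [0.033, 0.281, 0.02, -0.002, 0.004, -0.231] min rows 2.4 t 27.9
-6 move [0.045, 0.32, 0.02, -0.002, 0.004, -0.265] min rows 2.8 t 27.9
-4 move [0.054, 0.346, 0.02, -0.002, 0.004, -0.287] min rows 3.0 t 27.9
-2 move [0.064, 0.372, 0.02, -0.002, 0.004, -0.309] min rows 3.2 t 27.9
0 move [0.074, 0.397, 0.02, -0.002, 0.003, -0.331] min rows 3.5 t 27.9
```

{"op": "send_rows", "data": {
  "moves": [
    [0.003, 0.046, 0.01, 0, 0, -0.038],
    [0.007, 0.092, 0.015, 0, 0, -0.076],
    [0.01, 0.14, 0.015, 0, 0, -0.115],
    [0.014, 0.187, 0.015, 0, 0, -0.153],
    [0.023, 0.234, 0.015, 0, 0, -0.192],
    [0.033, 0.281, 0.015, 0, 0, -0.231],
    [0.039, 0.3, 0.015, 0, 0, -0.248],
    [0.045, 0.32, 0.015, 0, 0, -0.265],
    [0.045, 0.32, 0.015, 0, 0, -0.265]
  ]
}}

```text
time_s: 28.8
position: [0.5661, -0.3136, 0.1413]
tcp_rot: [[-0.994, 0.105, 0.003], [0.105, 0.994, -0.003], [-0.003, -0.003, -1.0]]
force: [0.0, 0.5, -0.3]
opening: 0.006
grasp_force: 0.0
```

```bash
cat > knob.py <<'E'
from arc import *
def knob():
  s=readout.read_state();print(s['position'].round(4),s['force'].round(1),s['time_s'])
  for n in('side','top','wrist'):
    p,d=snap(n,'k'+n+str(int(s['time_s']*100)));H=cv2.cvtColor(p,cv2.COLOR_RGB2HSV)
    if n=='wrist': W=cloud('k'+n+str(int(s['time_s']*100)))[2]
    else:
        c=viewer.camera_info(n);vv,uu=np.mgrid[0:400,0:640];X=np.stack([(uu-c['cx'])/c['fx']*d,(vv-c['cy'])/c['fy']*d,d],-1);W=(X-np.array(c['t']))@np.array(c['R'])
    r=(d>0)&((H[...,0]<8)|(H[...,0]>172))&(H[...,1]>110)&(abs(np.linalg.norm(W[...,:2]-Hg,axis=-1)-.195)<.025)&(W[...,2]>.12)&(W[...,2]<.18)
    Q=W[r]
    if len(Q): v=Q.mean(0)[:2]-Hg; print(n,len(Q),Q.mean(0).round(4),Q.min(0).round(4),Q.max(0).round(4),np.degrees(np.arctan2(v[1],v[0])).round(1),np.hypot(*v).round(4))
    b=(d>0)&(H[...,1]<70)&(W[...,2]>.122)&(W[...,2]<.135)&(W[...,0]>Hg[0]+.02)&(W[...,0]<Hg[0]+.26)&(abs(W[...,1]-Hg[1])<.09); 
    if b.sum()>30:
        Q=W[b];pf=np.polyfit(Q[:,0],Q[:,1],1)
        for _ in range(4): rr=Q[:,1]-np.polyval(pf,Q[:,0]);Q=Q[abs(rr)<max(.012,1.5*np.median(abs(rr)))];pf=np.polyfit(Q[:,0],Q[:,1],1)
        print(n,'bar',np.degrees(np.arctan(pf[0])).round(2),np.polyval(pf,Hg[0]).round(4),len(Q),Q[:,0].min().round(3),Q[:,0].max().round(3))
E
python3 - <<'E'
from knob import *
knob()
for g in (-4,-2,0,2): P,R=tool(g,.02); print(g,end=' ');rel(P,R)
E
```

```text
[ 0.5661 -0.3136  0.1413] [ 0.   0.5 -0.3] 28.8
side bar -5.79 -0.2744 494 0.396 0.534
wrist 544 [ 0.5631 -0.2964  0.1391] [ 0.5536 -0.3215  0.13  ] [ 0.572  -0.2853  0.1785] -7.1 0.1891
wrist bar -5.96 -0.2742 10849 0.444 0.573
-4 move [-0.007, 0.032, 0.0, -0.002, 0.002, -0.023] min rows 0.2 t 28.95
-2 move [-0.009, 0.059, 0.0, -0.002, 0.002, -0.045] min rows 0.5 t 28.95
0 move [-0.009, 0.087, 0.0, -0.002, 0.002, -0.068] min rows 0.7 t 28.95
2 move [-0.009, 0.114, 0.0, -0.002, 0.002, -0.09] min rows 0.9 t 28.95
```

{"op": "send_rows", "data": {
  "moves": [
    [-0.004, 0.016, 0, 0, 0, -0.01],
    [-0.007, 0.032, 0, 0, 0, -0.023],
    [-0.008, 0.046, 0, 0, 0, -0.034],
    [-0.009, 0.059, 0, 0, 0, -0.045],
    [-0.009, 0.073, 0, 0, 0, -0.056],
    [-0.009, 0.083, 0, 0, 0, -0.066],
    [-0.009, 0.083, 0, 0, 0, -0.066]
  ]
}}

```text
time_s: 29.65
position: [0.5705, -0.2936, 0.141]
tcp_rot: [[-1.0, 0.0, 0.003], [0.0, 1.0, -0.004], [-0.003, -0.004, -1.0]]
force: [-1.6, -2.5, -0.7]
opening: 0.004
grasp_force: 1.4
```

```bash
python3 - <<'E'
from knob import *
knob()
E
```

```text
[ 0.5705 -0.2936  0.141 ] [-1.6 -2.5 -0.7] 29.65
side bar -0.52 -0.2745 526 0.396 0.549
wrist 581 [ 0.5645 -0.2773  0.1397] [ 0.5587 -0.3024  0.1302] [ 0.5731 -0.2663  0.1798] -1.3 0.1891
wrist bar -0.42 -0.274 10769 0.446 0.574
```

{"op": "send_rows", "data": {
  "moves": [
    [0, 0.006, 0, 0, 0, 0],
    [0, 0.012, 0, 0, 0, 0],
    [0, 0.018, 0, 0, 0, 0],
    [0, 0.018, 0, 0, 0, 0]
  ]
}}

```text
time_s: 30.2
position: [0.5706, -0.2931, 0.1412]
tcp_rot: [[-1.0, 0.001, 0.003], [0.0, 1.0, -0.011], [-0.004, -0.011, -1.0]]
force: [-2.8, -11.2, -3.3]
opening: 0.006
grasp_force: 5.3
```

{"op": "send_rows", "data": {
  "moves": [
    [0, 0.01, 0, 0, 0, 0],
    [0, 0.016, 0, 0, 0, 0],
    [0, 0.016, 0, 0, 0, 0]
  ]
}}

```text
time_s: 30.5
position: [0.5706, -0.2928, 0.1414]
tcp_rot: [[-1.0, -0.0, 0.004], [-0.0, 1.0, -0.017], [-0.004, -0.017, -1.0]]
force: [-3.7, -19.1, -6.1]
opening: 0.007
grasp_force: 8.7
```

{"op": "send_rows", "data": {
  "moves": [
    [0, -0.03, 0, 0, 0, 0],
    [0, -0.1, 0, 0, 0, 0],
    [0, -0.2, -0.02, 0, 0, 0],
    [0, -0.3, -0.1, 0, 0, 0],
    [0, -0.35, -0.25, 0, 0, 0],
    [0, -0.35, -0.4, 0, 0, 0],
    [0, -0.35, -0.5, 0, 0, 0],
    [0, -0.35, -0.5, 0, 0, 0],
    [0, -0.35, -0.5, 0, 0, 0],
    [0, -0.35, -0.5, 0, 0, 0]
  ]
}}

```text
time_s: 31.5
position: [0.5693, -0.3709, 0.2642]
tcp_rot: [[-1.0, 0.001, 0.0], [0.001, 1.0, 0.0], [-0.0, 0.0, -1.0]]
force: [0.1, -0.7, -0.1]
opening: 0.003
grasp_force: 0.0
```

```bash
python3 - <<'E'
from knob import *
knob(); s=readout.read_state(); nm='kwrist'+str(int(np.load('pics/w11.npz')['d'].size*0+0)) 
snap('wrist','w20'); lidfit('w20',.115,ctr=np.array([.488,-.2746]))
p,d,W=cloud('w20');H=cv2.cvtColor(p,cv2.COLOR_RGB2HSV)
l=(d>0)&(W[...,2]>.105)&(W[...,2]<.121)&(abs(W[...,1]+.2746)<.05)&(abs(W[...,0]-.488)<.11)
for x in(.42,.488,.556):
    q=l&(abs(W[...,0]-x)<.03); print(x,W[q].mean(0).round(4),q.sum())
print(readout.read_state()['force'])
E
```

```text
[ 0.5693 -0.3709  0.2642] [ 0.1 -0.7 -0.1] 31.5
side 66 [ 0.5706 -0.2813  0.1437] [ 0.5636 -0.286   0.1302] [ 0.5793 -0.2711  0.1638] -2.4 0.1953
side bar -0.91 -0.2742 681 0.396 0.616
top 41 [ 0.569  -0.2716  0.16  ] [ 0.5619 -0.2809  0.1312] [ 0.5768 -0.2648  0.1706] 0.4 0.1935
top bar -0.03 -0.2724 344 0.441 0.613
wrist 699 [ 0.5693 -0.2781  0.156 ] [ 0.5616 -0.2857  0.1282] [ 0.5922 -0.2664  0.1697] -1.5 0.1939
wrist bar -0.97 -0.2732 5613 0.414 0.61
((487.7583923339844, -278.1460876464844), (66.95906829833984, 56.89241027832031), 88.65137481689453) 0.11527209475322651 1811 median-mid [ 0.4876 -0.278   0.1135]
0.42 [ 0.4285 -0.2768  0.1147] 2274
0.488 [ 0.4864 -0.2844  0.1149] 2735
0.556 [ 0.5555 -0.2843  0.1147] 2182
[ 0.00288421  0.12870311 -0.18055233]
```

```bash
python3 -c "
from rig import ticket
print(ticket.hand_in())"
```

```text
the job is handed in; nothing more can be done
None
```

The green canister was weighed and set in the middle cell with its tab to a long side, the keeper bar was pushed against its stop (19 N at the knob), and the job was handed in; no verdict came back.

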